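# Refit the griddle knob and hold it pressed in

## Robot

A 7-joint arm with a two-finger parallel gripper is mounted at the origin on the work surface. World frame = base frame: x ahead of the robot, y to its left, z up, the work surface at z = 0. Lengths are in m, angles in rad, forces in N, time in s.
With the tool pointing down it reaches from about 0.4 to 0.925 m from the base axis. Payload 4.1 kg.
Tool frame: the origin (TCP) lies midway between the tips of the shut fingers; the grasp point (between the pads) lies 19 mm behind it; z points along the fingers, y is the direction in which the jaws open and shut (so a half turn about z gives the same grasp; the last joint's range is limited). The gripper opens to 85 mm and grips with 20 to 120 N. Pads are 22 mm wide; open, the fingers measure 114 mm over their backs; the gripper's body (76 mm by 85 mm) begins 54 mm behind the grasp point. The pads swing forward as they close: fully open they stand 13 mm farther back than shut.
Start: joints at [-1.371, 0.398, 0.045, 1.537, -0.019, 1.207, -0.051], TCP at [0.191, 0.621, 0.208] pointing down, gripper open.
Joint ranges: [-2.82, 2.82], [-0.49, 2.23], [-1.37, 1.46], [0, 2.46], [-1.36, 4.5], [0.23, 2], [-2.94, 2.94]. Speed limits (rad/s): [2.57, 2.57, 3.14, 3.14, 3.14, 3.14, 3.14].

## Interface

Orientations are given as a rotation vector (axis times angle).
In Python, from cell import readout, imaging, job gives the robot as it stands.
- The arm moves only by the tool step_arm, never from a script. Its argument "steps" is a list of rows, each a list of 7 numbers: the shift along the world's x, y, z in mm, then the turn, a rotation vector about the world's x, y, z in rad, then the opening, from 0 (shut) to 1 (fully open). In form: [[x, y, z, wx, wy, wz, hand], ...]. A call has 1 to 5 rows; each row shifts and turns the commanded pose from where the row before left it; what a row does not reach is not made up. A row lasts 1/10 s, in which the tool goes at most 50 mm and 8.59 degrees, less where a joint would pass 70% of its speed; a pose out of reach is approached as far as the arm can. A call is refused whole if a number of a shift passes 50 or a number of a turn 0.15, either way. A call with a gripper value outside its range is refused whole. The fingers move at their own pace and stop on an object; "newtons" is the grip in N (left out, the last holds). Time passes only in rows, so rows that do not move let the fingers close. It gives the time, the measured TCP pose, the force and the opening at its end, in the units of the state.
- readout.sense(): the state, without advancing time (a new reading comes with each control period).
- imaging.capture(name): name is "scene" or "top" or "wrist"; returns (picture, depth): 384x512x3 uint8, red, green, blue; 384x512 float32, m along the optical axis (not along the pixel's ray), 0 where there is no reading.
- imaging.camera_params(name): a dict with "fx", "fy", "cx", "cy" (pixels), "k1" (the pictures are not rectified: a ray, as slopes to the right and down, at radius r is drawn at 1 + k1 r^2 times it, then the intrinsics apply), "origin" and "attitude" of the camera in the world. Camera axes: x right, y down, z forward; pixel columns grow to the right and rows downward; lengths in m; the calibration is good to about 2 mm. A picture is of the moment at which its call begins: read the wrist's pose just before it. camera_params takes no time and is no camera call; for the wrist camera it gives the pose at the moment of the call.
- job.close_job(): hands the job in, once; it reports no verdict.
The state is a dict: "t": time; "joint_pos": joint angles; "joint_velocities": joint speeds; "effort": joint torques, N m; "ee_pos": TCP position; "ee_rot": TCP orientation; "ft_force": force on the tool from outside, world axes, zero at the start; "wrist_torque": the same for the moment, N m; "grip_width": finger opening in m.
Only numpy, scipy, OpenCV 4.12 (cv2) and the standard library are available. Lean on these libraries where they do the work, as an engineer would, in place of code of your own. Each camera call takes 0.05 s, during which the arm holds its last target.

## Task

The table-top griddle has been wiped down and its bare valve spindle is still covered by an upturned blue cup: lift the cup off and nest it upside down over its twin, the upturned cup on the cutting board. Then turn the black knob so that the flat in its bore matches the flat of the D-shaped spindle, push it fully onto the spindle, and press it well down against the valve's spring. Finish while still holding the knob pressed down, as you would to light the burner, and leave the other things on the table where they are.

Things in the scene. Friction and masses are not known exactly. Their poses are not given: they have to be found in the camera images.
- cup: Blue cup, upside down on the griddle's ledge over the spindle, hiding it. Cone 72 mm high: 70 mm across the mouth (down), 48 mm across the foot (up), wall 3 mm, about 120 g. Origin: centre of the mouth rim, on what it stands on; z up to the foot. The spindle reaches 30 mm up inside: lift it straight up first.
- twin_cup: The same blue cup, upside down on the cutting board. Origin: centre of the mouth rim, on the board's top; z up. A cup nested over it comes to rest with its rim 20 to 26 mm above this one's rim.
- knob: Loose black cooker knob standing on the board, bore down, 47 mm high, about 80 g. Skirt 46 mm across up to 23 mm; above it (23 to 47 mm) a grip bar 46 mm long (x) and 16 mm wide (y), grasped by its width. A white line on the bar's top and end points to +x. Origin: centre of the underside; z up.
- knob_bore (a point): Centre of the mouth of the knob's bore, in its underside (same place and axes as knob). The bore is D-shaped, 20 mm deep, 18 mm diameter, its flat 5 mm from the axis on the +x side, that of the white line.
- spindle_top (a point): Centre of the top of the upright brass D spindle, 110 mm above the table, 30 mm above the ledge, when unpressed. 16 mm diameter, flat 4 mm from the axis on this frame's +x side, top edge chamfered 1.5 mm; 1 mm play in the bore. z up. Its +x lies within 0.75 rad of world x; too stiff (0.4 N m) to turn lightly. Knob fully on: underside 20 mm below this point.
- spindle (a joint): How far the spindle is pressed down against its spring, in m: 0 out, 0.008 fully in, where it meets a hard stop. It starts to move at 5.4 N and takes 12.6 N at 0.008. It springs back when let go. At full press the knob's underside is still 2 mm clear of the ledge.
- cooker: Table-top steel griddle, fixed, 300 x 300 mm; origin at the centre of its underside on the table. The black control ledge is the 80 mm strip along its -x side (facing the robot), top at 80 mm; the spindle's axis is at x = -100 mm, y = 0 here. Behind the ledge a dark griddle plate with side walls reaches 100 mm.
- board: White plastic cutting board, fixed, 300 (x) x 380 (y) x 10 mm, origin at the centre of its underside. Knob and twin cup stand on its top (10 mm), in either order.
- rolling_pin: Bystander: wooden rolling pin, 300 mm long along its y, 34 mm thick, on the board's far edge. Leave it.
- tub: Bystander: closed white food tub, 190 x 140 x 65 mm, on the table at the left. Leave it.
- sauce: Bystander: amber sauce bottle with red cap, 60 mm diameter, 170 mm high, right of the griddle. Leave it.
- shaker: Bystander: small clear shaker with steel cap, 38 mm diameter, 70 mm high, in front between board and griddle. Leave it.
- dish: Bystander: small white sauce dish, 90 mm across, 20 mm high, beyond board and griddle. Leave it.
- spatula: Bystander: spatula lying on the table at the front right. Leave it.
Things that resemble listed ones, but are neither listed nor needed, are in the scene too. Leave any red look-alike of the twin_cup alone.

How it is judged:
On the way, in this order (a step that is already met when the one before it is completed fails the run):
1. the covering cup is nested upside down over its twin on the board and let go (horizontal distance between cup and twin_cup below 0.008 m and z of cup in the frame of twin_cup between 0.008 and 0.034 m and angle between cup's own z axis and vertical below 0.15 rad and angle between twin_cup's own z axis and vertical below 0.1 rad and height (world z) of twin_cup below 0.02 m and contact force between the fingers and cup below 0.1 N), for 0.2 s.
2. the knob is fully on the spindle, its flat matching (z of knob in the frame of spindle_top below -0.0165 m and horizontal distance between knob and spindle_top below 0.004 m and angle between knob's own z axis and vertical below 0.12 rad), for 0.2 s.
At the end, for the whole second after the job is handed in: Fingers hold the knob down: underside over 16.5 mm below the spindle top, within 4 mm of its axis, tilt under 0.12 rad, spindle pressed over 4 mm. Cup let go over its twin on the board: axes within 8 mm, rim 8 to 34 mm above the twin's, tilts under 0.15 and 0.1 rad (all of step 1 and all of step 2 and value of joint spindle above 0.004 m and contact force between the fingers and knob above 1 N); the arm keeps its last pose, push and grip.
It fails at once if a bystander was moved more than 30 mm (distance of any of rolling_pin, tub, sauce, shaker, dish, spatula from where it was at the start of the episode above 0.03 m).
It also fails if it takes over 64 s, if anything falls off the work surface, if the arm or the gripper's body presses on something with over 40 N, if the wrist force passes 120 N, or if a joint passes its speed limit or range.

## Working session

There is one attempt and no reset: what is moved stays moved. The work goes in short steps, Python scripts to look and compute and a tool call to move; the robot and the scene stay as the last step left them, time stands still between calls to the robot, and variables do not carry over. Pictures are saved under pics/ and viewed, and the job is handed in when it is done.

Besides the shell and the picture viewer there is one more tool, called after "Emit:" by a JSON object that holds its "name" and its "arguments". step_arm: Moves the arm, as the interface text tells. Its arguments: {"type":"object","properties":{"steps":{"type":"array"},"newtons":{"type":"number"}},"required":["steps"]}

```bash
ls; mkdir -p pics; python3 - <<'E'
from cell import readout, imaging
import cv2,numpy as np
s=readout.sense(); print({k:np.round(v,3) for k,v in s.items()})
for n in ["scene","top","wrist"]:
    p=imaging.camera_params(n); print(n,p)
    im,d=imaging.capture(n); cv2.imwrite(f"pics/{n}0.png",im[:,:,::-1]); np.save(f"{n}0.npy",d)
E
```

```text
pics
{'t': np.float64(0.0), 'joint_pos': array([-1.371,  0.399,  0.045,  1.538, -0.019,  1.207, -0.051]), 'joint_velocities': array([-0.001,  0.   ,  0.001,  0.   ,  0.001, -0.001, -0.001]), 'effort': array([-1.0000e-03, -4.7512e+01,  1.3640e+00, -2.5422e+01,  1.2000e-02,
        9.0000e-03, -0.0000e+00]), 'ee_pos': array([0.191, 0.621, 0.207]), 'ee_rot': array([-4.680e-01, -3.106e+00,  3.000e-03]), 'ft_force': array([-0.027,  0.395,  0.456]), 'wrist_torque': array([ 0.052, -0.049,  0.039]), 'grip_width': np.float64(0.086)}
scene {'fx': 450.7975537428287, 'fy': 450.7975537428287, 'cx': 253.16660440856114, 'cy': 189.42306613169927, 'k1': 0.006264129850965707, 'origin': array([ 1.01920299, -0.68493009,  1.10914607]), 'attitude': array([-2.33730418, -0.76000843,  0.26590978])}
top {'fx': 388.04234387930063, 'fy': 388.04234387930063, 'cx': 253.01138252304085, 'cy': 192.1506109242648, 'k1': -0.08653462085661075, 'origin': array([0.42271161, 0.0129177 , 1.22958413]), 'attitude': array([-2.1687998 ,  2.20718608, -0.08610336])}
wrist {'fx': 305.61639660108483, 'fy': 305.61639660108483, 'cx': 253.95943406338503, 'cy': 193.25570893937214, 'k1': -0.0773785568840159, 'origin': array([0.12536952, 0.6414502 , 0.3727356 ]), 'attitude': array([2.33761854, 1.72781497, 0.23990682])}
```

View pics/scene0.png

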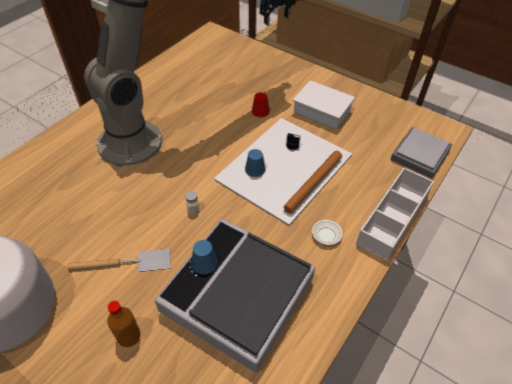

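View pics/top0.png

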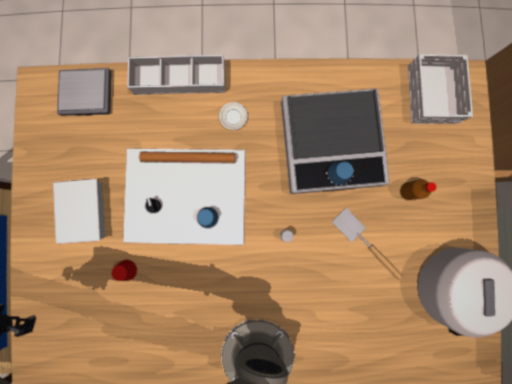

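View pics/wrist0.png

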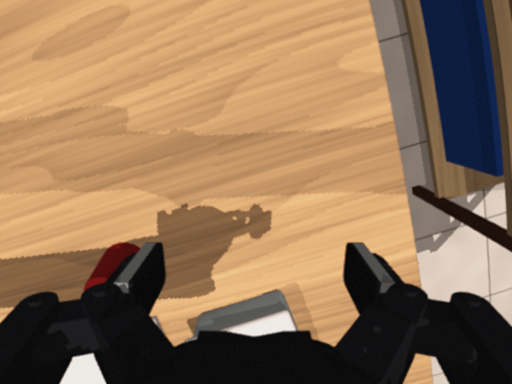

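```bash
cat > h.py <<'E'
import numpy as np,cv2
from scipy.spatial.transform import Rotation as R
def und(p,uv):
    uv=np.atleast_2d(uv).astype(float)
    a=(uv-[p['cx'],p['cy']])/[p['fx'],p['fy']]
    b=a.copy()
    for _ in range(20): b=a/(1+p['k1']*(b**2).sum(1,keepdims=True))
    return b
def ray(p,uv):
    b=und(p,uv); d=np.c_[b,np.ones(len(b))]
    return np.array(p['origin']),R.from_rotvec(p['attitude']).apply(d)
def onz(p,uv,z):
    o,d=ray(p,uv); return o+d*((z-o[2])/d[:,2])[:,None]
def proj(p,X):
    c=R.from_rotvec(p['attitude']).inv().apply(np.atleast_2d(X)-p['origin'])
    b=c[:,:2]/c[:,2:]; b=b*(1+p['k1']*(b**2).sum(1,keepdims=True))
    return b*[p['fx'],p['fy']]+[p['cx'],p['cy']]
def tri(views):
    A=np.zeros((3,3));v=np.zeros(3)
    for p,uv in views:
        o,d=ray(p,uv); d=d[0]/np.linalg.norm(d[0]); P=np.eye(3)-np.outer(d,d); A+=P; v+=P@o
    X=np.linalg.solve(A,v); return X,[np.round(proj(p,X)[0]-uv,2) for p,uv in views]
def cloud(p,d):
    vv,uu=np.mgrid[0:384,0:512]; uv=np.c_[uu.ravel(),vv.ravel()]
    o,r=ray(p,uv); return (o+r*d.ravel()[:,None]).reshape(384,512,3)
def crop(im,x0,y0,w,h,s,fn):
    cv2.imwrite(fn,cv2.resize(im[y0:y0+h,x0:x0+w],None,fx=s,fy=s,interpolation=cv2.INTER_CUBIC))
E
python3 - <<'E'
from h import *
from cell import imaging
T=cv2.imread('pics/top0.png');S=cv2.imread('pics/scene0.png')
a=[cv2.resize(T[y:y+50,x:x+65],None,fx=6,fy=6,interpolation=cv2.INTER_CUBIC) for x,y in [(175,190),(310,148),(122,180)]]
b=[cv2.resize(S[y:y+50,x:x+65],None,fx=6,fy=6,interpolation=cv2.INTER_CUBIC) for x,y in [(222,140),(172,230),(262,116)]]
cv2.imwrite('pics/c1.png',np.vstack([np.hstack(a[:2]),np.hstack(b[:2])]))
cv2.imwrite('pics/c2.png',np.hstack([a[2],b[2]]))
for n in ['top','scene']:
    p=imaging.camera_params(n);im=cv2.imread(f'pics/{n}0.png');C=cloud(p,np.load(f'{n}0.npy'))
    hsv=cv2.cvtColor(im,cv2.COLOR_BGR2HSV)
    m=(hsv[...,0]>95)&(hsv[...,0]<115)&(hsv[...,1]>100)&(C[...,0]<.9)&(C[...,2]>0.01)&(C[...,0]>.2)&(abs(C[...,1])<.4)
    k,l,st,ce=cv2.connectedComponentsWithStats(m.astype(np.uint8))
    for i in range(1,k):
        if st[i,4]>60:
            q=C[l==i]; zt=np.percentile(q[:,2],95)
            t=q[q[:,2]>zt-.004]; print(n,ce[i],st[i],'top z',zt,'c',t.mean(0),t.min(0),t.max(0))
    # board z
    print('board',onz(p,[(126,151),(244,151),(243,243),(126,241)] if n=='top' else [(285,121),(350,157),(283,215),(218,175)],.01).round(3).tolist())
E
```

```text
top [340.21889401 171.83179724] [328 161  25  23 434] top z 0.15452812605056446 c [ 0.55501723 -0.24691692  0.17229221] [ 0.42271161 -0.27520621  0.15056975] [0.5810003  0.0129177  1.22958413]
top [207.06834532 217.07913669] [198 208  19  19 278] top z 0.08593196218868648 c [0.43378016 0.1452501  0.09380862] [0.41053323 0.0129177  0.08194776] [0.45490619 0.16782014 1.22958413]
board [[0.65, 0.408, 0.01], [0.642, 0.03, 0.01], [0.352, 0.038, 0.01], [0.363, 0.407, 0.01]]
scene [254.70604396 163.28846154] [246 150  18  26 364] top z 0.0845925223791021 c [0.43902814 0.14533073 0.08322378] [0.41905826 0.12333644 0.08061403] [0.46320239 0.1661344  0.08720933]
scene [203.73481481 257.87111111] [192 241  26  34 675] top z 0.15429333441399587 c [ 0.5639007  -0.25486566  0.15270859] [ 0.54207786 -0.27733788  0.15037884] [ 0.5853543  -0.22948599  0.15679096]
board [[0.385, 0.41, 0.01], [0.665, 0.388, 0.01], [0.616, 0.046, 0.01], [0.354, 0.057, 0.01]]
```

View pics/c1.png

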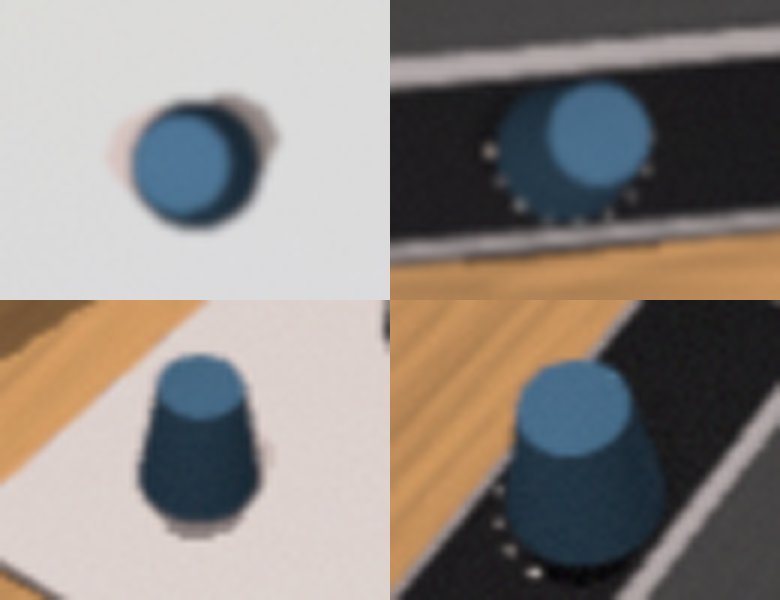

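View pics/c2.png

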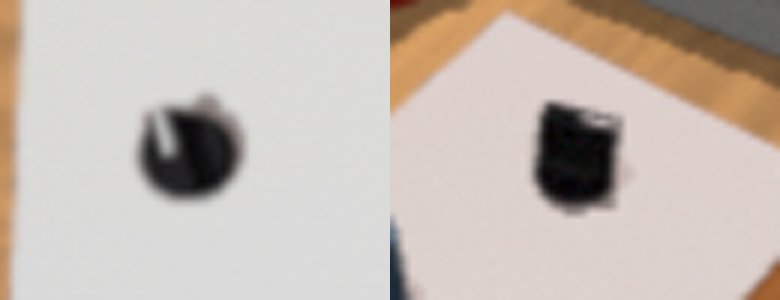

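```bash
python3 - <<'E'
from h import *
from cell import imaging
t=imaging.camera_params('top');s=imaging.camera_params('scene')
print('twin',tri([(t,(205.1,216.75)),(s,(254.9,154.1))]), onz(t,(205.1,216.75),.082),onz(s,(254.9,154.1),.082))
print('cup',tri([(t,(344.75,169.6)),(s,(202.25,247.6))]), onz(t,(344.75,169.6),.152),onz(s,(202.25,247.6),.152))
# knob bar, white line ends top
f=lambda x0,y0,u,v:(x0+(u+.5)/6-.5,y0+(v+.5)/6-.5)
a=f(122,180,153,113);b=f(122,180,171,155);print('knob line',onz(t,[a,b],.057)); 
print('skirt c',onz(t,f(122,180,190,153),.033))
E
```

```text
twin (array([0.43553991, 0.14779788, 0.08172588]), [array([-0.2 , -0.23]), array([-0.28,  0.03])]) [[0.43484499 0.14718145 0.082     ]] [[0.43634433 0.1482117  0.082     ]]
cup (array([ 0.56027629, -0.25384756,  0.15135226]), [array([-0.27, -0.29]), array([-0.45,  0.01])]) [[ 0.55936503 -0.25443104  0.152     ]] [[ 0.56145981 -0.25344694  0.152     ]]
knob line [[0.49351982 0.32659401 0.057     ]
 [0.47207747 0.31736724 0.057     ]]
skirt c [[0.47396269 0.31368588 0.033     ]]
```

Emit:
{"name": "step_arm", "arguments": {"steps": [[30, -34, 18, 0, 0, 0, 1], [30, -34, 18, 0, 0, 0, 1], [30, -34, 18, 0, 0, 0, 1], [30, -34, 18, 0, 0, 0, 1], [30, -34, 18, 0, 0, 0, 1]], "newtons": 40}}

```text
t: 0.65
ee_pos: [0.3422, 0.4495, 0.2984]
ee_rot: [-0.467, -3.106, 0.0]
ft_force: [0.7, 0.7, -0.4]
grip_width: 0.0851
```

Emit:
{"name": "step_arm", "arguments": {"steps": [[25, -43, 0, 0, 0, 0, 1], [25, -43, 0, 0, 0, 0, 1], [25, -43, 0, 0, 0, 0, 1], [25, -43, 0, 0, 0, 0, 1], [25, -43, 0, 0, 0, 0, 1]]}}

```text
t: 1.15
ee_pos: [0.4668, 0.2343, 0.2978]
ee_rot: [-0.467, -3.107, -0.001]
ft_force: [1.2, 1.9, -0.2]
grip_width: 0.0856
```

Emit:
{"name": "step_arm", "arguments": {"steps": [[15, -47, 0, 0, 0, 0, 1], [15, -47, 0, 0, 0, 0, 1], [10, -47, 0, 0, 0, 0, 1], [10, -47, 0, 0, 0, 0, 1], [10, -47, 0, 0, 0, 0, 1]]}}

```text
t: 1.65
ee_pos: [0.5262, -0.0007, 0.2978]
ee_rot: [0.467, 3.107, 0.001]
ft_force: [0.5, 1.0, 1.0]
grip_width: 0.0854
```

Emit:
{"name": "step_arm", "arguments": {"steps": [[7, -45, 0, 0, 0, 0.1, 1], [7, -45, 0, 0, 0, 0.1, 1], [7, -45, 0, 0, 0, 0.1, 1], [7, -45, 0, 0, 0, 0, 1], [6, -43, 0, 0, 0, 0, 1]]}}

```text
t: 2.15
ee_pos: [0.5602, -0.2236, 0.2976]
ee_rot: [0.002, -3.141, -0.0]
ft_force: [1.0, 0.3, 0.2]
grip_width: 0.0852
```

Emit:
{"name": "step_arm", "arguments": {"steps": [[0, -30, -20, 0, 0, 0, 1], [0, 0, -30, 0, 0, 0, 1], [0, 0, 0, 0, 0, 0, 1]]}}

```text
t: 2.45
ee_pos: [0.5574, -0.2513, 0.2435]
ee_rot: [-0.002, -3.133, -0.005]
ft_force: [0.1, 1.1, -0.9]
grip_width: 0.0853
```

```bash
python3 - <<'E'
from cell import readout, imaging
import cv2,numpy as np,pickle
s=readout.sense(); print(s['ee_pos'].round(4),s['ee_rot'].round(3),s['joint_pos'].round(2))
p=imaging.camera_params('wrist'); im,d=imaging.capture('wrist'); cv2.imwrite("pics/w1.png",im[:,:,::-1]);pickle.dump((p,d),open('w1.pkl','wb'));print(p['origin'])
E
```

```text
[ 0.5574 -0.2513  0.2435] [-2.000e-03 -3.133e+00 -5.000e-03] [-0.12  0.36  0.63  1.59 -0.22  1.27  2.12]
[ 0.48979774 -0.25174703  0.4099887 ]
```

View pics/w1.png

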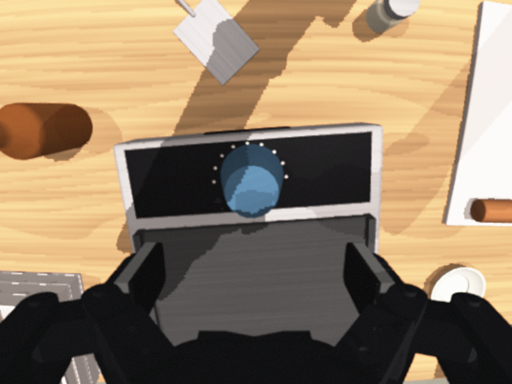

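```bash
python3 - <<'E'
from h import *
import pickle
from cell import readout,imaging
p,d=pickle.load(open('w1.pkl','rb'))
t=imaging.camera_params('top');s=imaging.camera_params('scene')
print(onz(p,(251.5,191),.152)); print(tri([(t,(344.75,169.6)),(s,(202.25,247.6)),(p,(251.5,191))]))
print(cloud(p,d)[180:200:5,240:265:8,].round(4).tolist())
q=readout.sense();print(q['t'],q['ee_pos'])
E
```

```text
[[ 0.55918301 -0.25317087  0.152     ]]
(array([ 0.55995464, -0.25357116,  0.1507973 ]), [array([-0.41, -0.15]), array([-0.46, -0.  ]), array([-0.45,  0.49])])
[[[0.5494, -0.2631, 0.1516], [0.5492, -0.2562, 0.1527], [0.5496, -0.2492, 0.151], [0.5492, -0.2423, 0.1524]], [[0.5538, -0.2632, 0.1517], [0.5538, -0.2562, 0.1519], [0.554, -0.2492, 0.1512], [0.554, -0.2423, 0.1513]], [[0.5583, -0.2632, 0.152], [0.5582, -0.2562, 0.1522], [0.5584, -0.2492, 0.1517], [0.5582, -0.2423, 0.1522]], [[0.563, -0.2633, 0.1512], [0.563, -0.2563, 0.1512], [0.5629, -0.2492, 0.1518], [0.5632, -0.2422, 0.1508]]]
2.5 [ 0.55910813 -0.25072065  0.24587333]
```

Emit:
{"name": "step_arm", "arguments": {"steps": [[0, -2, -35, 0, 0, 0, 1], [0, 0, -35, 0, 0, 0, 1], [0, 0, -35, 0, 0, 0, 1], [0, 0, -25, 0, 0, 0, 1], [0, 0, -15, 0, 0, 0, 1]]}}

```text
t: 3.0
ee_pos: [0.5609, -0.2519, 0.1022]
ee_rot: [0.006, -3.141, -0.002]
ft_force: [-0.1, 0.7, -0.3]
grip_width: 0.0855
```

Emit:
{"name": "step_arm", "arguments": {"steps": [[0, 0, 0, 0, 0, 0, 1], [0, 0, 0, 0, 0, 0, 1]]}}

```text
t: 3.2
ee_pos: [0.5617, -0.2538, 0.1044]
ee_rot: [-0.003, 3.139, -0.001]
ft_force: [0.3, -0.2, -0.1]
grip_width: 0.0854
```

Emit:
{"name": "step_arm", "arguments": {"steps": [[-1, 0, 0, 0, 0, 0, 0.6], [0, 0, 0, 0, 0, 0, 0.4], [0, 0, 0, 0, 0, 0, 0.2], [0, 0, 0, 0, 0, 0, 0.2], [0, 0, 0, 0, 0, 0, 0.2]], "newtons": 40}}

```text
t: 3.7
ee_pos: [0.5601, -0.254, 0.1049]
ee_rot: [-0.002, 3.139, 0.001]
ft_force: [-1.8, 0.9, 8.0]
grip_width: 0.0514
```

Emit:
{"name": "step_arm", "arguments": {"steps": [[0, 0, 0, 0, 0, 0, 0.2], [0, 0, 0, 0, 0, 0, 0.2]]}}

```text
t: 3.9
ee_pos: [0.5601, -0.254, 0.1049]
ee_rot: [-0.002, 3.139, 0.001]
ft_force: [-1.3, 1.6, 5.6]
grip_width: 0.051
```

```bash
cat > snap.py <<'E'
import sys,cv2,pickle
from cell import readout, imaging
from h import crop
n,out=sys.argv[1:3]
p=imaging.camera_params(n); im,d=imaging.capture(n); im=im[:,:,::-1].copy()
cv2.imwrite(f"pics/{out}_full.png",im);pickle.dump((p,d),open(out+'.pkl','wb'))
if len(sys.argv)>3:
    x,y,w,h,s=map(int,sys.argv[3:8]); crop(im,x,y,w,h,s,f"pics/{out}.png")
else: cv2.imwrite(f"pics/{out}.png",im)
s=readout.sense();print(s['ee_pos'].round(4),s['ee_rot'].round(3),s['ft_force'].round(1),s['grip_width'].round(4))
E
python3 snap.py scene s1 130 190 130 100 6
```

```text
Traceback (most recent call last):
  File "snap.py", line 10, in <module>
    s=readout.sense();print(s['ee_pos'].round(4),s['ee_rot'].round(3),s['ft_force'].round(1),s['grip_width'].round(4))
                                                                                             ^^^^^^^^^^^^^^^^^^^^^
AttributeError: 'float' object has no attribute 'round'
```

View pics/s1.png

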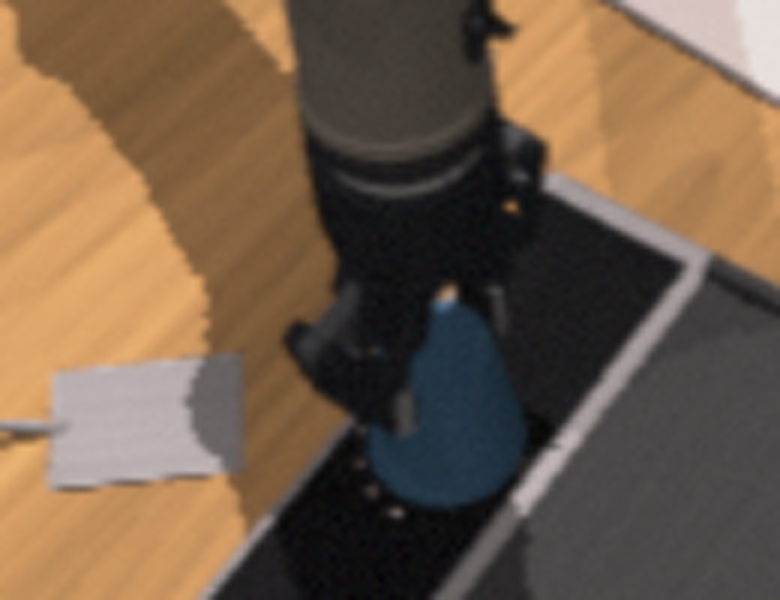

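Emit:
{"name": "step_arm", "arguments": {"steps": [[0, 0, 10, 0, 0, 0, 0.2], [0, 0, 10, 0, 0, 0, 0.2], [0, 0, 15, 0, 0, 0, 0.2], [0, 0, 15, 0, 0, 0, 0.2], [0, 0, 20, 0, 0, 0, 0.2]]}}

```text
t: 4.45
ee_pos: [0.5591, -0.2537, 0.174]
ee_rot: [0.002, -3.141, -0.0]
ft_force: [0.0, -0.7, -0.7]
grip_width: 0.0511
```

Emit:
{"name": "step_arm", "arguments": {"steps": [[0, 0, 25, 0, 0, 0, 0.2], [0, 0, 20, 0, 0, 0, 0.2], [0, 0, 0, 0, 0, 0, 0.2]]}}

```text
t: 4.75
ee_pos: [0.5614, -0.2552, 0.2221]
ee_rot: [-0.002, 3.134, -0.004]
ft_force: [0.7, -0.0, -0.8]
grip_width: 0.0509
```

```bash
sed -i "s/s\['grip_width'\].round(4)/round(float(s['grip_width']),4)/" snap.py
python3 snap.py scene s2 130 150 130 100 6; python3 snap.py wrist w2; python3 snap.py top t2 290 110 90 70 6
```

```text
[ 0.5603 -0.2545  0.2199] [-2.000e-03  3.138e+00 -2.000e-03] [-0.8 -0.7 -1.1] 0.0506
[ 0.5594 -0.2538  0.2183] [-2.000e-03  3.141e+00  0.000e+00] [-0.6  0.5 -1. ] 0.0513
[ 0.5588 -0.2534  0.2172] [ 2.000e-03 -3.141e+00 -1.000e-03] [ 0.2  0.7 -1.1] 0.0512
```

View pics/s2.png

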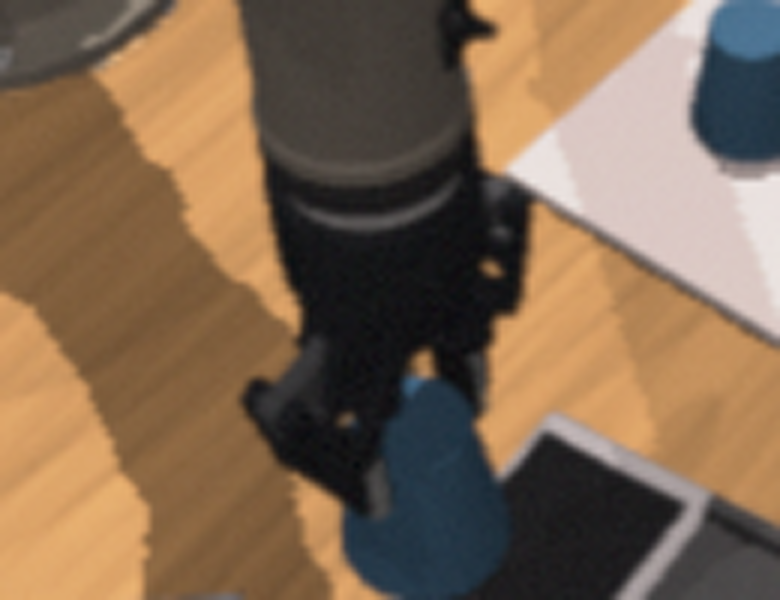

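View pics/w2.png

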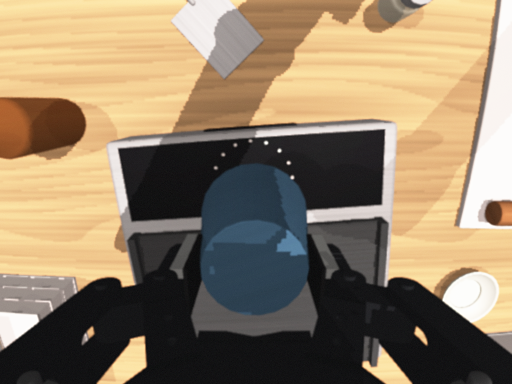

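```bash
python3 - <<'E'
from h import *
import pickle
p,d=pickle.load(open('w2.pkl','rb'));C=cloud(p,d)
print(C[235:300:10,235:280:15].reshape(-1,3).round(4))
z=np.median(C[240:300,235:275,2]);print(z)
im=cv2.imread('pics/w2_full.png')
m=((abs(C[...,2]-z)<.004)&(C[...,2]>0)&(im[...,0]>80)).astype(np.uint8)
k,l,st,ce=cv2.connectedComponentsWithStats(m);i=1+np.argmax(st[1:,4]);cn,_=cv2.findContours((l==i).astype(np.uint8),0,2)
c=cv2.convexHull(cn[0]);e=cv2.fitEllipse(c);print(e,onz(p,e[0],z))
q=C[l==i];A=np.c_[q[:,:2],np.ones(len(q))];print('slope',np.linalg.lstsq(A,q[:,2],rcond=None)[0])
E
```

```text
[[ 0.5431 -0.2623  0.2676]
 [ 0.5436 -0.2561  0.2664]
 [ 0.5436 -0.2497  0.2665]
 [ 0.5479 -0.2624  0.2673]
 [ 0.5485 -0.2561  0.2659]
 [ 0.548  -0.2497  0.267 ]
 [ 0.553  -0.2626  0.2665]
 [ 0.5524 -0.2561  0.2676]
 [ 0.553  -0.2496  0.2665]
 [ 0.5581 -0.2627  0.2662]
 [ 0.558  -0.2561  0.2663]
 [ 0.5577 -0.2495  0.2667]
 [ 0.5626 -0.2627  0.267 ]
 [ 0.5626 -0.2561  0.2669]
 [ 0.5624 -0.2495  0.2672]
 [ 0.5685 -0.2629  0.2657]
 [ 0.5678 -0.2561  0.2668]
 [ 0.5673 -0.2494  0.2675]
 [ 0.573  -0.2629  0.2668]
 [ 0.5729 -0.2561  0.2669]
 [ 0.5729 -0.2493  0.267 ]]
0.26663066625810766
((252.98672485351562, 263.533447265625), (89.54901123046875, 108.31571197509766), 77.40555572509766) [[ 0.55706167 -0.2547828   0.26663067]]
slope [ 0.00112992 -0.00469315  0.26474459]
```

Emit:
{"name": "step_arm", "arguments": {"steps": [[-10, 30, 0, 0, 0, 0, 0.2], [-15, 45, 0, 0, 0, 0, 0.2], [-15, 45, 0, 0, 0, 0, 0.2], [-15, 45, 0, 0, 0, 0, 0.2], [-15, 45, 0, 0, 0, 0, 0.2]]}}

```text
t: 5.4
ee_pos: [0.4874, -0.042, 0.2165]
ee_rot: [0.002, -3.139, 0.0]
ft_force: [1.4, 0.5, -0.5]
grip_width: 0.0514
```

Emit:
{"name": "step_arm", "arguments": {"steps": [[-15, 45, 0, 0, 0, 0, 0.2], [-10, 45, 0, 0, 0, 0, 0.2], [-10, 40, 0, 0, 0, 0, 0.2], [-10, 30, 0, 0, 0, 0, 0.2], [-8, 31, 0, 0, 0, 0, 0.2]]}}

```text
t: 5.9
ee_pos: [0.4345, 0.1483, 0.2166]
ee_rot: [0.004, -3.139, 0.002]
ft_force: [-0.2, -0.6, -1.9]
grip_width: 0.051
```

Emit:
{"name": "step_arm", "arguments": {"steps": [[0, 0, 0, 0, 0, 0, 0.2], [0, 0, 0, 0, 0, 0, 0.2], [0, 0, 0, 0, 0, 0, 0.2]]}}

```text
t: 6.2
ee_pos: [0.4362, 0.1458, 0.2172]
ee_rot: [-0.001, -3.141, 0.002]
ft_force: [0.3, -1.2, -1.4]
grip_width: 0.0513
```

```bash
python3 snap.py wrist w3;python3 snap.py scene s3 210 80 100 100 6; python3 snap.py top t3 310 135 65 60 10
```

```text
[0.4364 0.1457 0.2173] [-2.000e-03 -3.141e+00  1.000e-03] [ 0.2  0.5 -1.4] 0.0509
[0.4365 0.1458 0.2175] [-2.000e-03 -3.141e+00  1.000e-03] [-0.2 -0.4 -0.8] 0.0511
[0.4365 0.146  0.2176] [-2.000e-03 -3.141e+00  0.000e+00] [-0.3  1.3 -1.4] 0.0512
```

View pics/w3.png

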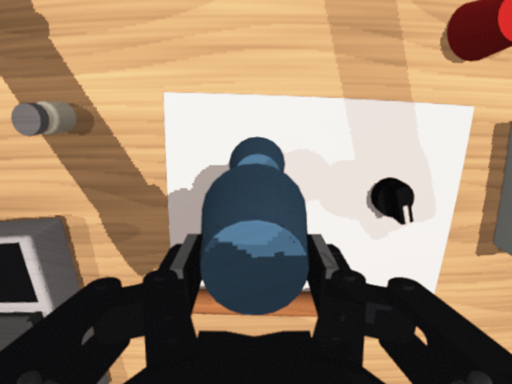

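View pics/s3.png

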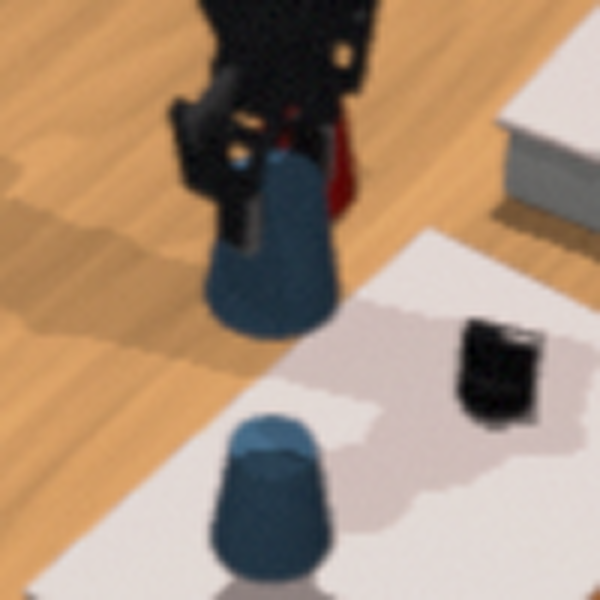

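View pics/t3.png

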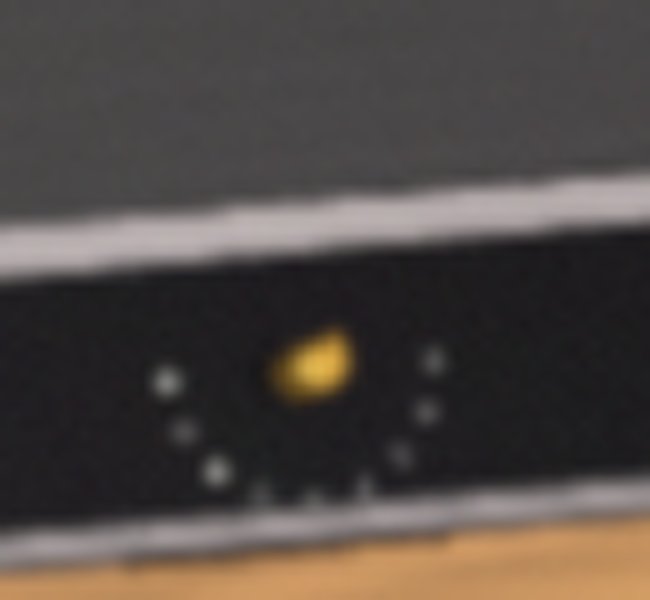

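Emit:
{"name": "step_arm", "arguments": {"steps": [[-1, 2, -20, 0, 0, 0, 0.2], [0, 0, -25, 0, 0, 0, 0.2], [0, 0, -25, 0, 0, 0, 0.2], [0, 0, -15, 0, 0, 0, 0.2], [0, 0, -10, 0, 0, 0, 0.2]]}}

```text
t: 6.85
ee_pos: [0.4349, 0.1482, 0.1216]
ee_rot: [-0.0, -3.14, 0.002]
ft_force: [0.2, 0.5, -0.5]
grip_width: 0.0508
```

Emit:
{"name": "step_arm", "arguments": {"steps": [[0, 0, -10, 0, 0, 0, 0.2], [0, 0, -10, 0, 0, 0, 0.2], [0, 0, -10, 0, 0, 0, 0.2], [0, 0, -10, 0, 0, 0, 0.2], [0, 0, -8, 0, 0, 0, 0.2]]}}

```text
t: 7.35
ee_pos: [0.4352, 0.1492, 0.0741]
ee_rot: [0.002, -3.141, 0.0]
ft_force: [0.7, 0.2, -1.8]
grip_width: 0.0509
```

Emit:
{"name": "step_arm", "arguments": {"steps": [[0, 0, -6, 0, 0, 0, 0.2], [0, 0, -3, 0, 0, 0, 0.2], [0, 0, 0, 0, 0, 0, 0.2]]}}

```text
t: 7.65
ee_pos: [0.4352, 0.1491, 0.0655]
ee_rot: [0.002, -3.141, 0.0]
ft_force: [0.2, -0.2, -1.1]
grip_width: 0.051
```

Emit:
{"name": "step_arm", "arguments": {"steps": [[0, 0, -3, 0, 0, 0, 0.2], [0, 0, -1, 0, 0, 0, 0.2], [0, 0, 0, 0, 0, 0, 0.2]]}}

```text
t: 7.95
ee_pos: [0.4355, 0.1492, 0.0619]
ee_rot: [-0.002, 3.141, 0.0]
ft_force: [-0.1, 0.3, -1.2]
grip_width: 0.0509
```

```bash
python3 snap.py scene s4 210 100 100 100 6
```

```text
[0.4355 0.1492 0.062 ] [-2.000e-03  3.141e+00  0.000e+00] [-0.3 -0.1 -2. ] 0.0508
```

View pics/s4.png

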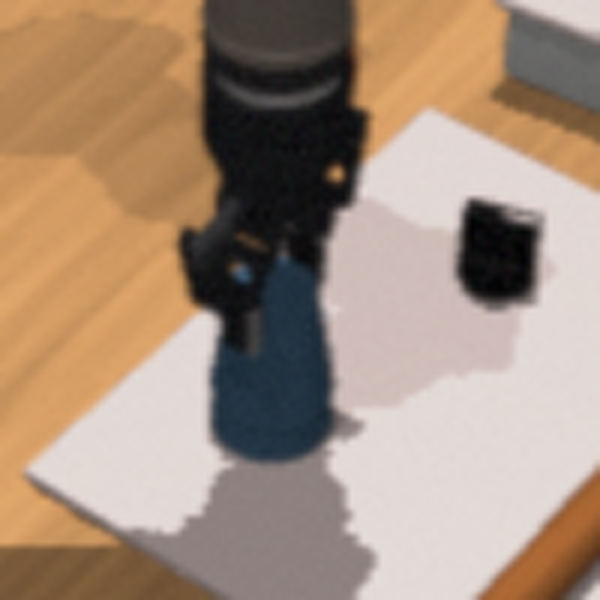

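Nested, no contact force yet; lower gently until it touches.

Emit:
{"name": "step_arm", "arguments": {"steps": [[0, 0, -2, 0, 0, 0, 0.2], [0, 0, -1, 0, 0, 0, 0.2], [0, 0, 0, 0, 0, 0, 0.2]]}}

```text
t: 8.3
ee_pos: [0.4356, 0.149, 0.0588]
ee_rot: [-0.002, 3.141, -0.0]
ft_force: [0.7, -0.9, -0.5]
grip_width: 0.0514
```

Emit:
{"name": "step_arm", "arguments": {"steps": [[0, 0, -1.5, 0, 0, 0, 0.2], [0, 0, 0, 0, 0, 0, 0.2]]}}

```text
t: 8.5
ee_pos: [0.4359, 0.149, 0.0579]
ee_rot: [-0.002, 3.141, 0.0]
ft_force: [0.5, -1.9, 4.7]
grip_width: 0.051
```

Emit:
{"name": "step_arm", "arguments": {"steps": [[0, 0, 0, 0, 0, 0, 0.7], [0, 0, 0, 0, 0, 0, 0.8], [0, 0, 0, 0, 0, 0, 1], [0, 0, 0, 0, 0, 0, 1], [0, 0, 0, 0, 0, 0, 1]]}}

```text
t: 9.0
ee_pos: [0.4352, 0.1493, 0.0573]
ee_rot: [0.002, -3.141, -0.0]
ft_force: [0.1, -0.6, 0.1]
grip_width: 0.0853
```

Emit:
{"name": "step_arm", "arguments": {"steps": [[0, 0, 15, 0, 0, 0, 1], [0, 0, 25, 0, 0, 0, 1], [0, 0, 40, 0, 0, 0, 1], [0, 0, 40, 0, 0, 0, 1], [0, 0, 20, 0, 0, 0, 1]]}}

```text
t: 9.5
ee_pos: [0.4369, 0.1499, 0.2007]
ee_rot: [-0.002, 3.137, 0.005]
ft_force: [0.0, 0.0, -0.4]
grip_width: 0.0856
```

```bash
python3 snap.py scene s5 210 100 100 100 6;python3 snap.py wrist w5
```

```text
[0.4384 0.1506 0.2028] [-2.000e-03  3.134e+00  8.000e-03] [1.4 0.9 2.2] 0.0854
[0.4376 0.1503 0.2006] [-2.000e-03  3.135e+00  6.000e-03] [-0.1 -0.5  0.3] 0.0858
```

View pics/s5.png

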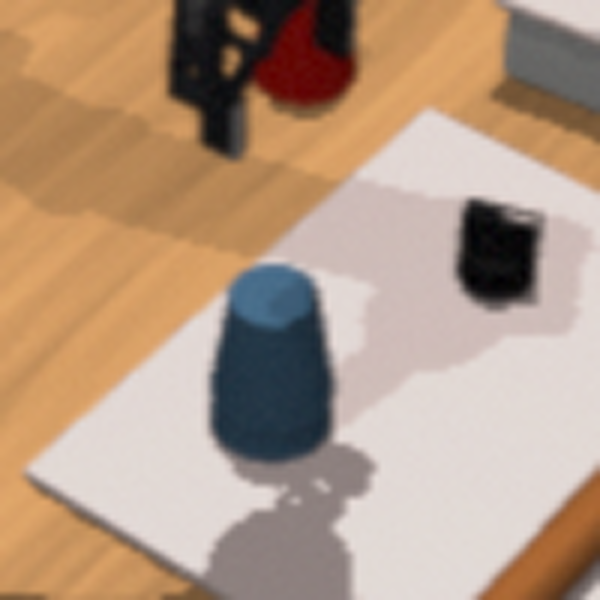

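View pics/w5.png

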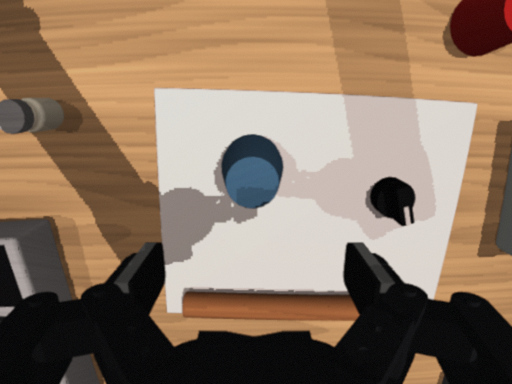

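Emit:
{"name": "step_arm", "arguments": {"steps": [[8, 40, 0, 0, 0, 0.1, 1], [8, 42, 0, 0, 0, 0.1, 1], [9, 42, 0, 0, 0, 0.1, 1], [11, 42, -10, 0, 0, 0.1, 1], [0, 0, -20, 0, 0, 0, 1]]}}

```text
t: 10.1
ee_pos: [0.4712, 0.3232, 0.1665]
ee_rot: [-0.641, 3.073, 0.007]
ft_force: [0.4, 0.0, -1.2]
grip_width: 0.0852
```

Emit:
{"name": "step_arm", "arguments": {"steps": [[0, 0, 0, 0, 0, 0, 1], [0, 0, 0, 0, 0, 0, 1]]}}

```text
t: 10.3
ee_pos: [0.4708, 0.3136, 0.1661]
ee_rot: [0.623, -3.076, 0.003]
ft_force: [1.0, -0.6, 0.3]
grip_width: 0.0854
```

```bash
python3 snap.py wrist w6; python3 - <<'E'
from h import *
crop(cv2.imread('pics/w6_full.png'),190,100,130,100,6,'pics/w6c.png')
E
```

```text
[0.4714 0.3138 0.1672] [ 6.230e-01 -3.078e+00  1.000e-03] [-0.7 -0.2  0.5] 0.0855
```

View pics/w6.png

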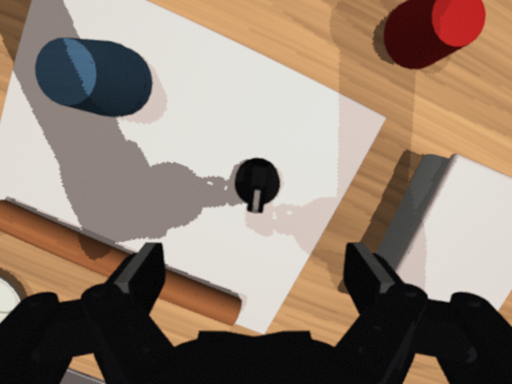

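View pics/w6c.png

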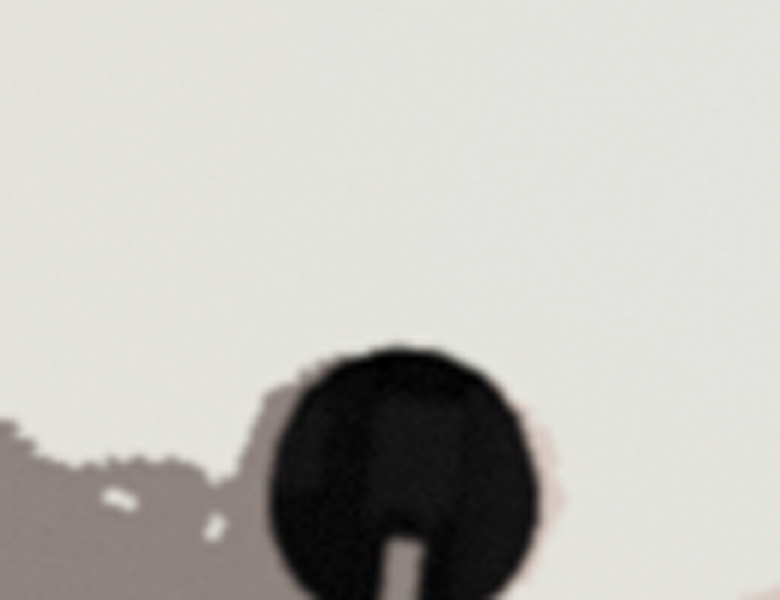

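```bash
python3 - <<'E'
from h import *
im=cv2.imread('pics/w6_full.png'); im=np.clip(im.astype(float)*4,0,255).astype(np.uint8)
crop(im,220,145,75,75,8,'pics/w6d.png')
E
```

```text
(no output)
```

View pics/w6d.png

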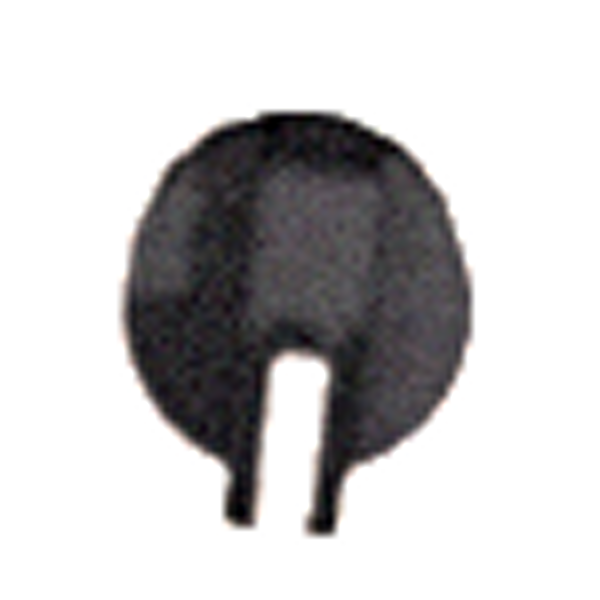

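```bash
python3 - <<'E'
from h import *
import pickle
from cell import imaging
p,d=pickle.load(open('w6.pkl','rb'))
f=lambda u,v:(220+(u+.5)/8-.5,145+(v+.5)/8-.5)
X=onz(p,[f(265,168),f(385,168),f(225,522),f(338,531),f(299,352),f(282,527)],.057)
print(X.round(4)); t=X[:2].mean(0);fr=X[2:4].mean(0)
print('len',np.linalg.norm(fr-t),'c',(fr+t)/2,'ang',np.arctan2(*(fr-t)[1::-1]),np.arctan2(*(X[5]-X[4])[1::-1]))
for a,b in [(0,2),(1,3)]: print(np.arctan2(*(X[b]-X[a])[1::-1]))
C=cloud(p,d); print(C[165:215:4,251:262:3,2].round(3)); print(p['origin'],R.from_rotvec(p['attitude']).apply([0,0,1]))
# skirt ellipse center
print('skirt',onz(p,f(298,300),.02))
tp=imaging.camera_params('top')
print(proj(tp,(fr+t)/2), proj(imaging.camera_params('scene'),(fr+t)/2))
E
```

```text
[[0.4557 0.3055 0.057 ]
 [0.4503 0.3182 0.057 ]
 [0.4968 0.3177 0.057 ]
 [0.4926 0.3306 0.057 ]
 [0.4742 0.3176 0.057 ]
 [0.4947 0.3242 0.057 ]]
len 0.04347360889866044 c [0.47386521 0.31800007 0.057     ] ang 0.2869035686482971 0.3096128024117286
0.2884285751727134
0.28541851394947615
[[0.049 0.056 0.054 0.051]
 [0.056 0.057 0.056 0.056]
 [0.056 0.057 0.056 0.057]
 [0.056 0.057 0.057 0.056]
 [0.057 0.056 0.056 0.057]
 [0.057 0.058 0.058 0.058]
 [0.057 0.332 0.057 0.057]
 [0.056 0.059 0.057 0.056]
 [0.058 0.056 0.057 0.057]
 [0.057 0.058 0.057 0.056]
 [0.055 0.057 0.058 0.056]
 [0.057 0.058 0.057 0.057]
 [0.009 0.056 0.01  0.054]]
[0.40769014 0.28688199 0.33219664] [ 0.25086267  0.10482422 -0.9623304 ]
skirt [[0.47665016 0.31888312 0.02      ]]
[[149.87703948 204.83153554]] [[292.83605197 135.30930508]]
```

Emit:
{"name": "step_arm", "arguments": {"steps": [[2, 4, -25, 0, 0, -0.1, 1], [0, 0, -30, 0, 0, 0, 1], [0, 0, -30, 0, 0, 0, 1], [0, 0, -15, 0, 0, 0, 1], [0, 0, 0, 0, 0, 0, 1]]}}

```text
t: 10.85
ee_pos: [0.4723, 0.3172, 0.0661]
ee_rot: [0.468, -3.103, 0.003]
ft_force: [-1.0, 0.2, -0.3]
grip_width: 0.085
```

Emit:
{"name": "step_arm", "arguments": {"steps": [[0, 0, 0, 0, 0, 0, 1], [0, 0, 0, 0, 0, 0, 1]]}}

```text
t: 11.05
ee_pos: [0.4747, 0.3196, 0.0692]
ee_rot: [-0.47, 3.103, 0.003]
ft_force: [0.4, 0.0, 0.8]
grip_width: 0.0856
```

```bash
python3 snap.py wrist w7
```

```text
[0.4745 0.3198 0.0691] [-4.700e-01  3.103e+00  3.000e-03] [0.2 0.2 0.3] 0.0852
```

View pics/w7.png

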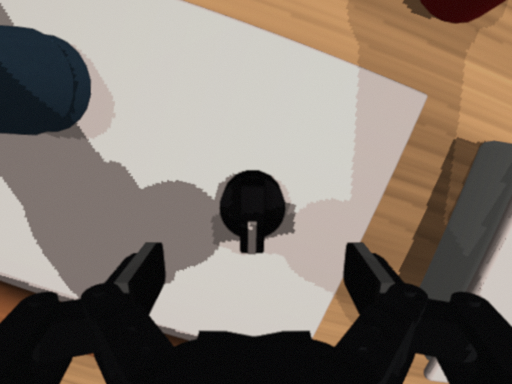

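```bash
python3 - <<'E'
from h import *
import pickle
im=cv2.imread('pics/w7_full.png'); im=np.clip(im.astype(float)*4,0,255).astype(np.uint8)
crop(im,215,165,75,95,6,'pics/w7d.png')
p,d=pickle.load(open('w7.pkl','rb')); C=cloud(p,d)
for u in (247,253,259): print([ (v,*C[v,u].round(4)) for v in range(170,262,6)])
E
```

```text
[(170, np.float64(0.4545), np.float64(0.3078), np.float64(0.0108)), (176, np.float64(0.4547), np.float64(0.3083), np.float64(0.0294)), (182, np.float64(0.4542), np.float64(0.3085), np.float64(0.0481)), (188, np.float64(0.4555), np.float64(0.3091), np.float64(0.0572)), (194, np.float64(0.4596), np.float64(0.3103), np.float64(0.0555)), (200, np.float64(0.4627), np.float64(0.3113), np.float64(0.0575)), (206, np.float64(0.4665), np.float64(0.3125), np.float64(0.0571)), (212, np.float64(0.4703), np.float64(0.3136), np.float64(0.0569)), (218, np.float64(0.4739), np.float64(0.3147), np.float64(0.0572)), (224, np.float64(0.4783), np.float64(0.316), np.float64(0.0559)), (230, np.float64(0.4813), np.float64(0.317), np.float64(0.0579)), (236, np.float64(0.4857), np.float64(0.3183), np.float64(0.0568)), (242, np.float64(0.4898), np.float64(0.3195), np.float64(0.0566)), (248, np.float64(0.4942), np.float64(0.3208), np.float64(0.056)), (254, np.float64(0.5208), np.float64(0.3279), np.float64(0.0111)), (260, np.float64(0.527), np.float64(0.3298), np.float64(0.0092))]
[(170, np.float64(0.4531), np.f
[... 1399 characters left out ...]
float64(0.3183), np.float64(0.0568)), (206, np.float64(0.4646), np.float64(0.3196), np.float64(0.056)), (212, np.float64(0.4679), np.float64(0.3206), np.float64(0.0576)), (218, np.float64(0.4723), np.float64(0.322), np.float64(0.0556)), (224, np.float64(0.4754), np.float64(0.323), np.float64(0.0577)), (230, np.float64(0.48), np.float64(0.3244), np.float64(0.0558)), (236, np.float64(0.4831), np.float64(0.3254), np.float64(0.0577)), (242, np.float64(0.4875), np.float64(0.3268), np.float64(0.0568)), (248, np.float64(0.492), np.float64(0.3282), np.float64(0.0558)), (254, np.float64(0.5187), np.float64(0.3375), np.float64(0.0094)), (260, np.float64(0.5236), np.float64(0.339), np.float64(0.0102))]
```

View pics/w7d.png

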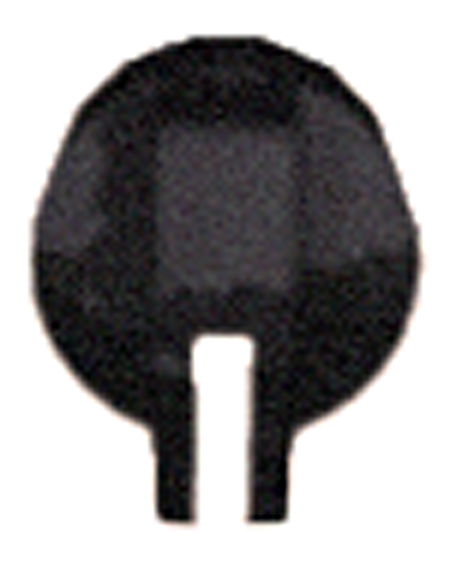

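Emit:
{"name": "step_arm", "arguments": {"steps": [[0, -1, -15, 0, 0, 0, 1], [0, 0, -12, 0, 0, 0, 1], [0, 0, -5, 0, 0, 0, 0.8], [0, 0, 0, 0, 0, 0, 0.6], [0, 0, 0, 0, 0, 0, 0.6]]}}

```text
t: 11.6
ee_pos: [0.4735, 0.3184, 0.0356]
ee_rot: [-0.471, 3.106, 0.0]
ft_force: [-0.3, -0.5, 0.1]
grip_width: 0.0513
```

Emit:
{"name": "step_arm", "arguments": {"steps": [[0, 0, 0, 0, 0, 0, 0.6], [0, 0, 0, 0, 0, 0, 0.6]]}}

```text
t: 11.8
ee_pos: [0.4737, 0.3185, 0.0358]
ee_rot: [-0.471, 3.105, 0.001]
ft_force: [0.4, -0.0, 0.3]
grip_width: 0.051
```

Height right; close gently.

Emit:
{"name": "step_arm", "arguments": {"steps": [[0, 0, 0, 0, 0, 0, 0.3], [0, 0, 0, 0, 0, 0, 0.2], [0, 0, 0, 0, 0, 0, 0.1], [0, 0, 0, 0, 0, 0, 0], [0, 0, 0, 0, 0, 0, 0]], "newtons": 60}}

```text
t: 12.3
ee_pos: [0.4733, 0.3182, 0.0353]
ee_rot: [0.471, -3.106, -0.0]
ft_force: [0.3, -0.1, -0.1]
grip_width: 0.0
```

Emit:
{"name": "step_arm", "arguments": {"steps": [[0, 0, 0, 0, 0, 0, 0], [0, 0, 0, 0, 0, 0, 0], [0, 0, 0, 0, 0, 0, 0]]}}

```text
t: 12.6
ee_pos: [0.4733, 0.3182, 0.0353]
ee_rot: [0.471, -3.106, -0.0]
ft_force: [0.4, -0.4, 0.7]
grip_width: -0.0002
```

```bash
python3 snap.py wrist w8;python3 snap.py scene s8 250 80 100 80 7
```

```text
[0.4733 0.3182 0.0353] [-0.471  3.106  0.   ] [ 0.8  0.6 -0.2] -0.0002
[0.4733 0.3182 0.0353] [ 0.471 -3.106 -0.   ] [-0.3  0.6 -0.5] -0.0002
```

View pics/w8.png

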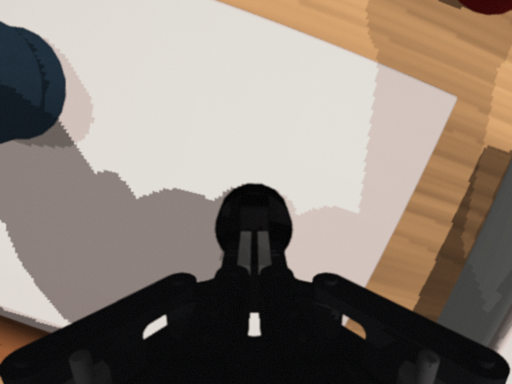

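View pics/s8.png

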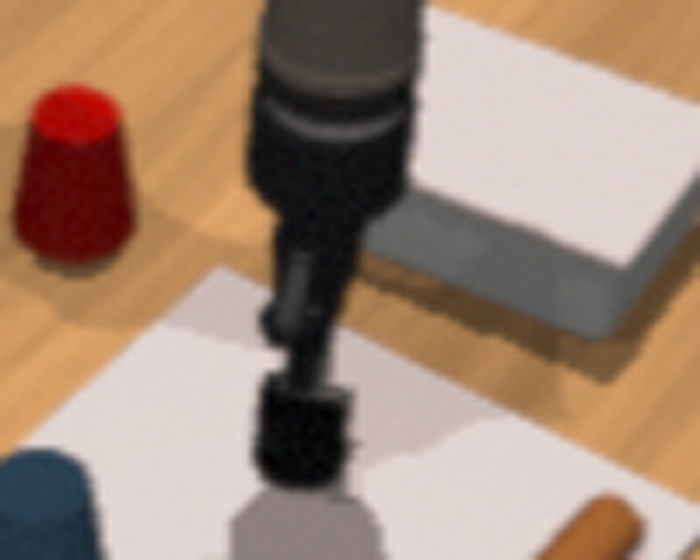

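Emit:
{"name": "step_arm", "arguments": {"steps": [[0, 0, 5, 0, 0, 0, 0], [0, 0, 10, 0, 0, 0, 0], [0, 0, 15, 0, 0, 0, 0], [0, 0, 0, 0, 0, 0, 0]]}}

```text
t: 13.1
ee_pos: [0.4753, 0.3195, 0.0684]
ee_rot: [-0.47, 3.101, 0.005]
ft_force: [0.4, 0.3, -0.8]
grip_width: 0.0002
```

```bash
python3 snap.py wrist w9;python3 snap.py scene s9 250 70 100 80 7
```

```text
[0.4746 0.3192 0.0673] [-4.710e-01  3.103e+00  3.000e-03] [-0.3 -0.1  0.5] 0.0
[0.4739 0.3187 0.0664] [-4.710e-01  3.104e+00  2.000e-03] [ 0.3 -0.7  0.2] 0.0002
```

View pics/w9.png

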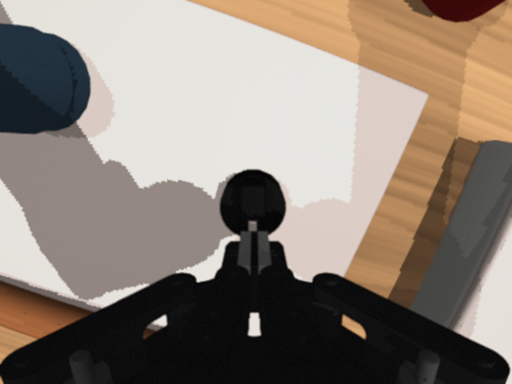

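View pics/s9.png

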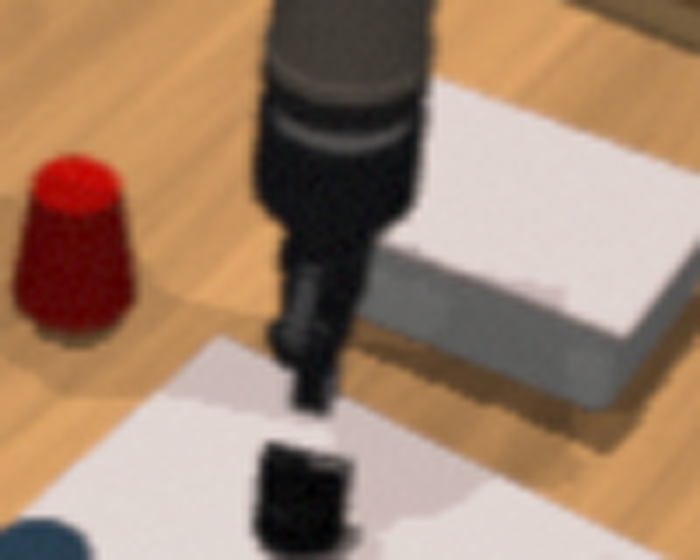

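```bash
python3 - <<'E'
from h import *
import pickle
for n in ('w8','w9'):
    p,d=pickle.load(open(n+'.pkl','rb')); C=cloud(p,d)
    for u in (245,249,255,261,266): print(n,u,[ (v,*C[v,u].round(3).tolist()) for v in range(222,290,8)])
p,d=pickle.load(open('s9.pkl','rb')); C=cloud(p,d)
print([(v,C[v,294].round(3).tolist()) for v in range(105,150,3)])
E
```

```text
w8 245 [(222, 0.463, 0.31, 0.056), (230, 0.467, 0.311, 0.057), (238, 0.465, 0.311, 0.071), (246, 0.464, 0.311, 0.08), (254, 0.465, 0.311, 0.087), (262, 0.465, 0.312, 0.094), (270, 0.464, 0.312, 0.101), (278, 0.463, 0.312, 0.108), (286, 0.464, 0.312, 0.112)]
w8 249 [(222, 0.463, 0.312, 0.055), (230, 0.466, 0.313, 0.057), (238, 0.464, 0.313, 0.071), (246, 0.464, 0.313, 0.079), (254, 0.465, 0.313, 0.085), (262, 0.464, 0.313, 0.094), (270, 0.467, 0.314, 0.095), (278, 0.468, 0.314, 0.099), (286, 0.468, 0.314, 0.105)]
w8 255 [(222, 0.461, 0.315, 0.056), (230, 0.465, 0.316, 0.057), (238, 0.464, 0.315, 0.071), (246, 0.463, 0.315, 0.08), (254, 0.464, 0.315, 0.087), (262, 0.463, 0.315, 0.094), (270, 0.465, 0.316, 0.097), (278, 0.469, 0.317, 0.096), (286, 0.472, 0.318, 0.096)]
w8 261 [(222, 0.46, 0.318, 0.057), (230, 0.465, 0.319, 0.057), (238, 0.462, 0.318, 0.072), (246, 0.463, 0.318, 0.08), (254, 0.463, 0.318, 0.086), (262, 0.463, 0.318, 0.093), (270, 0.462, 0.317, 0.101), (278, 0.463, 0.317, 0.106), (286, 0.464, 0.318, 0.11)]
w8 266 [(222, 0.459, 0.32, 0.058), (230, 0.464, 0.321, 0.057), (23
[... 1223 characters left out ...]
9 266 [(222, 0.482, 0.331, 0.033), (230, 0.488, 0.332, 0.034), (238, 0.464, 0.322, 0.104), (246, 0.464, 0.321, 0.113), (254, 0.464, 0.321, 0.12), (262, 0.463, 0.32, 0.128), (270, 0.463, 0.32, 0.135), (278, 0.463, 0.32, 0.14), (286, 0.463, 0.319, 0.146)]
[(105, [0.487, 0.282, 0.218]), (108, [0.487, 0.282, 0.206]), (111, [0.491, 0.278, 0.198]), (114, [0.493, 0.275, 0.19]), (117, [0.499, 0.268, 0.186]), (120, [0.501, 0.264, 0.177]), (123, [0.478, 0.309, 0.121]), (126, [0.479, 0.31, 0.108]), (129, [0.436, 0.391, 0.012]), (132, [0.446, 0.376, 0.014]), (135, [0.475, 0.324, 0.055]), (138, [0.483, 0.311, 0.055]), (141, [0.486, 0.308, 0.045]), (144, [0.487, 0.308, 0.031]), (147, [0.493, 0.3, 0.027])]
```

```bash
python3 - <<'E'
from h import *
import pickle
for n in ('w8','w9'):
    p,d=pickle.load(open(n+'.pkl','rb')); C=cloud(p,d)
    for u in (243,246,249,262,265,268): print(n,u,[ (v,*C[v,u,::2].round(4).tolist()) for v in range(228,242,1)])
E
```

```text
w8 243 [(228, 0.4663, 0.0565), (229, 0.467, 0.0559), (230, 0.4673, 0.0566), (231, 0.4678, 0.0565), (232, 0.465, 0.0646), (233, 0.4655, 0.0646), (234, 0.4652, 0.0665), (235, 0.4652, 0.0676), (236, 0.4654, 0.0682), (237, 0.4656, 0.069), (238, 0.4653, 0.0707), (239, 0.4655, 0.0712), (240, 0.4653, 0.0729), (241, 0.4652, 0.0742)]
w8 246 [(228, 0.4652, 0.0579), (229, 0.4667, 0.0557), (230, 0.4674, 0.0552), (231, 0.4668, 0.0578), (232, 0.4651, 0.0632), (233, 0.4645, 0.0659), (234, 0.4646, 0.0668), (235, 0.4645, 0.0683), (236, 0.4649, 0.0684), (237, 0.4649, 0.0694), (238, 0.4646, 0.0714), (239, 0.4649, 0.0718), (240, 0.4646, 0.0734), (241, 0.4649, 0.0739)]
w8 249 [(228, 0.4654, 0.0564), (229, 0.4657, 0.0569), (230, 0.4661, 0.0573), (231, 0.4668, 0.0568), (232, 0.4642, 0.0643), (233, 0.4646, 0.0646), (234, 0.4644, 0.0662), (235, 0.4645, 0.0671), (236, 0.4648, 0.0678), (237, 0.4644, 0.0696), (238, 0.4644, 0.0709), (239, 0.4643, 0.0721), (240, 0.465, 0.0717), (241, 0.4646, 0.0736)]
w8 262 [(228, 0.4631, 0.0571), (229, 0.464, 0.0563), (230, 0.4643, 0.0569), (231, 0.4647, 0.0572), (232, 0.4626, 0
[... 2138 characters left out ...]
(240, 0.4647, 0.1056), (241, 0.4644, 0.1072)]
w9 265 [(228, 0.4867, 0.0331), (229, 0.4876, 0.0326), (230, 0.4878, 0.0341), (231, 0.4889, 0.0331), (232, 0.464, 0.0969), (233, 0.4641, 0.0979), (234, 0.464, 0.0992), (235, 0.4641, 0.1003), (236, 0.4641, 0.1013), (237, 0.4638, 0.1033), (238, 0.4642, 0.1034), (239, 0.4642, 0.1047), (240, 0.4642, 0.1057), (241, 0.4638, 0.1077)]
w9 268 [(228, 0.4865, 0.0322), (229, 0.4868, 0.0331), (230, 0.4877, 0.0328), (231, 0.4881, 0.0336), (232, 0.4892, 0.0326), (233, 0.49, 0.0326), (234, 0.4903, 0.0336), (235, 0.5008, 0.0097), (236, 0.5018, 0.0094), (237, 0.5021, 0.0106), (238, 0.5034, 0.0094), (239, 0.5041, 0.0099), (240, 0.5049, 0.0098), (241, 0.4633, 0.108)]
```

Emit:
{"name": "step_arm", "arguments": {"steps": [[0, 0, 0, 0, 0, 0, 0.7], [0, 0, 0, 0, 0, 0, 0.7], [0, 0, 0, 0, 0, 0, 0.7], [0, 0, -15, 0, 0, 0, 0.7], [0, 0, -15, 0, 0, 0, 0.7]]}}

```text
t: 13.7
ee_pos: [0.4733, 0.3182, 0.0342]
ee_rot: [-0.472, 3.106, 0.0]
ft_force: [0.0, -0.3, -0.2]
grip_width: 0.0596
```

Emit:
{"name": "step_arm", "arguments": {"steps": [[0, 0, -15, 0, 0, 0, 0.7], [0, 0, -12, 0, 0, 0, 0.7], [0, 0, 0, 0, 0, 0, 0.7], [0, 0, 0, 0, 0, 0, 0.7]]}}

```text
t: 14.1
ee_pos: [0.4732, 0.318, 0.0078]
ee_rot: [0.471, -3.105, 0.001]
ft_force: [-0.4, -0.9, -0.4]
grip_width: 0.0596
```

```bash
python3 snap.py wrist w10;python3 snap.py scene s10 250 80 100 80 7
```

```text
[0.4737 0.3184 0.0084] [-0.471  3.106  0.   ] [-0.4 -0.1  0. ] 0.06
[0.4739 0.3185 0.0088] [-4.710e-01  3.105e+00  1.000e-03] [-0.5 -0.3 -0. ] 0.0598
```

View pics/w10.png

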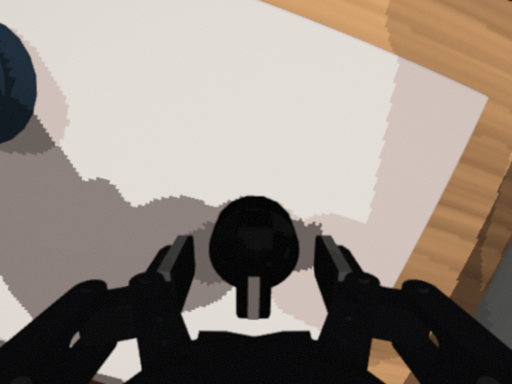

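View pics/s10.png

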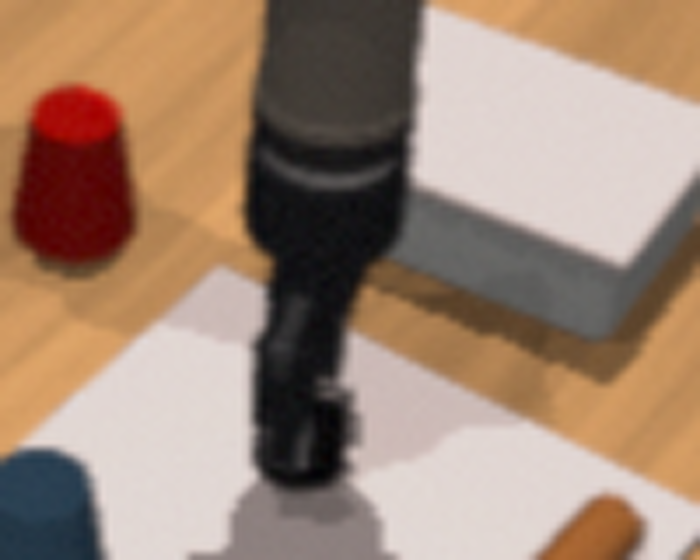

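Emit:
{"name": "step_arm", "arguments": {"steps": [[0, 0, 0, 0, 0, 0, 0.4], [0, 0, 0, 0, 0, 0, 0.2], [0, 0, 0, 0, 0, 0, 0.1], [0, 0, 0, 0, 0, 0, 0], [0, 0, 0, 0, 0, 0, 0]], "newtons": 60}}

```text
t: 14.7
ee_pos: [0.4749, 0.3186, 0.01]
ee_rot: [-0.47, 3.103, 0.002]
ft_force: [0.1, -1.3, 7.2]
grip_width: 0.0149
```

Emit:
{"name": "step_arm", "arguments": {"steps": [[0, 0, 0, 0, 0, 0, 0], [0, 0, 0, 0, 0, 0, 0]]}}

```text
t: 14.9
ee_pos: [0.4749, 0.3187, 0.0101]
ee_rot: [-0.47, 3.103, 0.002]
ft_force: [0.4, -1.0, 6.9]
grip_width: 0.0151
```

Emit:
{"name": "step_arm", "arguments": {"steps": [[0, 0, 10, 0, 0, 0, 0], [0, 0, 20, 0, 0, 0, 0], [0, 0, 40, 0, 0, 0, 0], [0, 0, 40, 0, 0, 0, 0], [0, 0, 40, 0, 0, 0, 0]]}}

```text
t: 15.4
ee_pos: [0.4728, 0.3179, 0.1602]
ee_rot: [0.471, -3.106, -0.0]
ft_force: [-0.3, 0.9, -1.2]
grip_width: 0.0146
```

Emit:
{"name": "step_arm", "arguments": {"steps": [[0, 0, 30, 0, 0, 0, 0], [0, 0, 0, 0, 0, 0, 0], [0, 0, 0, 0, 0, 0, 0]]}}

```text
t: 15.7
ee_pos: [0.4731, 0.3183, 0.1889]
ee_rot: [-0.472, 3.105, 0.001]
ft_force: [0.0, -0.2, -1.2]
grip_width: 0.0149
```

```bash
python3 snap.py wrist w11;python3 snap.py scene s11 240 20 100 100 6
```

```text
[0.4724 0.3178 0.1876] [ 4.710e-01 -3.104e+00  1.000e-03] [-0.2 -0.6 -2.6] 0.0152
[0.4721 0.3176 0.1869] [ 4.710e-01 -3.103e+00  2.000e-03] [ 0.2  0.2 -1.2] 0.0151
```

View pics/w11.png

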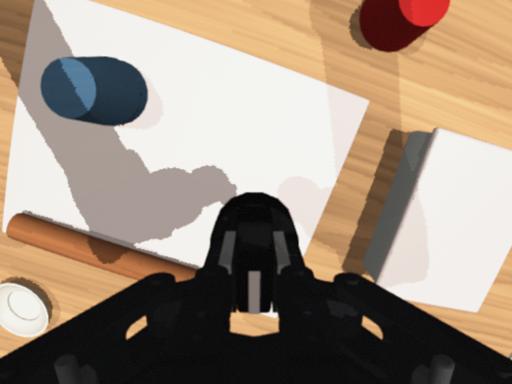

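View pics/s11.png

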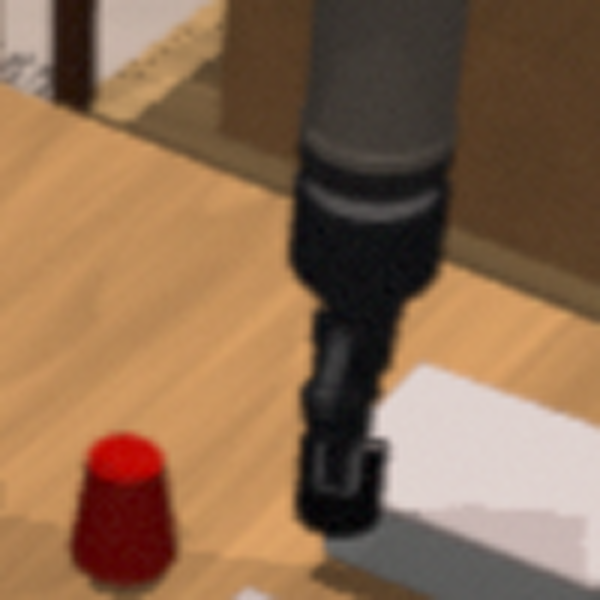

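```bash
python3 - <<'E'
from h import *
import pickle
p,d=pickle.load(open('w11.pkl','rb')); C=cloud(p,d)
im=cv2.imread('pics/w11_full.png'); im=np.clip(im.astype(float)*4,0,255).astype(np.uint8)
crop(im,195,180,120,145,4,'pics/w11d.png')
for u in (246,254,262): print([ (v,*C[v,u].round(4).tolist()) for v in range(190,322,6)])
print(p['origin'])
E
```

```text
[(190, 0.5005, 0.317, 0.0099), (196, 0.4531, 0.3073, 0.1971), (202, 0.4532, 0.3076, 0.2071), (208, 0.4527, 0.3078, 0.2179), (214, 0.4527, 0.308, 0.2261), (220, 0.4526, 0.3081, 0.2337), (226, 0.4547, 0.3088, 0.2349), (232, 0.457, 0.3095, 0.2358), (238, 0.4598, 0.3103, 0.2353), (244, 0.4621, 0.3111, 0.2361), (250, 0.4648, 0.3119, 0.2362), (256, 0.4674, 0.3127, 0.2364), (262, 0.4708, 0.3137, 0.2353), (268, 0.4734, 0.3144, 0.2357), (274, 0.4766, 0.3154, 0.2351), (280, 0.479, 0.3162, 0.236), (286, 0.4822, 0.3171, 0.2356), (292, 0.4851, 0.318, 0.2357), (298, 0.4879, 0.3188, 0.2361), (304, 0.4905, 0.3197, 0.2367), (310, 0.4947, 0.3209, 0.2353), (316, 0.6767, 0.3701, -0.0005)]
[(190, 0.4976, 0.3259, 0.0104), (196, 0.4519, 0.3115, 0.1968), (202, 0.452, 0.3115, 0.2073), (208, 0.4515, 0.3113, 0.2181), (214, 0.452, 0.3115, 0.2251), (220, 0.4518, 0.3114, 0.2332), (226, 0.4535, 0.3119, 0.2356), (232, 0.4559, 0.3127, 0.2361), (238, 0.4581, 0.3134, 0.2369), (244, 0.4613, 0.3144, 0.2357), (250, 0.4638, 0.3151, 0.2361), (256, 0.4667, 0.316, 0.2358), (262, 0.4692, 0.3168, 0.2363), (268, 0.4721, 0.3177,
[... 270 characters left out ...]
2, 0.335, 0.0092), (196, 0.4503, 0.3155, 0.1981), (202, 0.4505, 0.3152, 0.2082), (208, 0.4509, 0.3151, 0.2167), (214, 0.4504, 0.3147, 0.2265), (220, 0.4508, 0.3146, 0.2333), (226, 0.452, 0.315, 0.2367), (232, 0.4547, 0.3158, 0.2365), (238, 0.4576, 0.3167, 0.2359), (244, 0.4601, 0.3176, 0.2361), (250, 0.463, 0.3185, 0.2357), (256, 0.466, 0.3195, 0.2351), (262, 0.4689, 0.3204, 0.2349), (268, 0.4714, 0.3212, 0.2355), (274, 0.4749, 0.3223, 0.2344), (280, 0.4768, 0.3229, 0.2362), (286, 0.4799, 0.3239, 0.2358), (292, 0.4836, 0.3251, 0.2347), (298, 0.4866, 0.3261, 0.2347), (304, 0.4891, 0.3269, 0.2356), (310, 0.4923, 0.3279, 0.2355), (316, 0.6697, 0.3911, 0.0001)]
[0.40727399 0.29740506 0.35476487]
```

View pics/w11d.png

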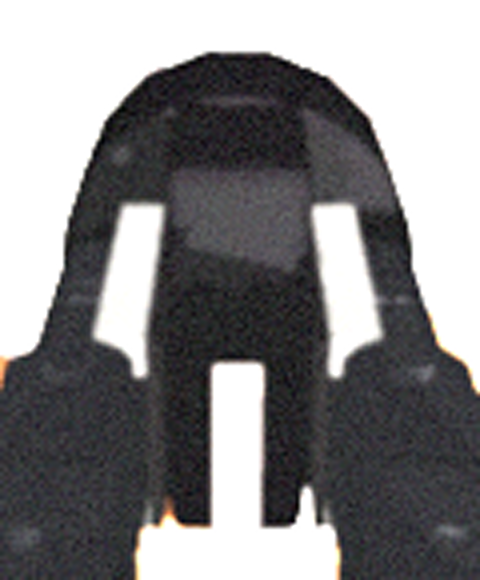

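Emit:
{"name": "step_arm", "arguments": {"steps": [[10, -40, 10, 0, 0, 0, 0], [10, -45, 10, 0, 0, 0, 0], [10, -45, 10, 0, 0, 0, 0], [10, -45, 10, 0, 0, 0, 0], [10, -45, 0, 0, 0, 0, 0]]}}

```text
t: 16.3
ee_pos: [0.5234, 0.0964, 0.2281]
ee_rot: [0.472, -3.106, -0.0]
ft_force: [0.5, 0.1, -1.2]
grip_width: 0.0148
```

Emit:
{"name": "step_arm", "arguments": {"steps": [[10, -45, 0, 0, 0, 0, 0], [10, -45, 0, 0, 0, 0, 0], [10, -45, 0, 0, 0, 0, 0], [10, -45, 0, 0, 0, 0, 0], [10, -45, 0, 0, 0, 0, 0]]}}

```text
t: 16.8
ee_pos: [0.5724, -0.1282, 0.2265]
ee_rot: [0.471, -3.103, -0.002]
ft_force: [0.5, -0.3, -0.5]
grip_width: 0.0149
```

Emit:
{"name": "step_arm", "arguments": {"steps": [[10, -45, 0, 0, 0, 0, 0], [10, -45, 0, 0, 0, 0, 0], [7, -35, 0, 0, 0, 0, 0], [0, 0, 0, 0, 0, 0, 0], [0, 0, 0, 0, 0, 0, 0]]}}

```text
t: 17.3
ee_pos: [0.5991, -0.2523, 0.2262]
ee_rot: [0.467, -3.103, -0.003]
ft_force: [0.5, 0.2, -2.2]
grip_width: 0.0151
```

```bash
python3 snap.py wrist w12;python3 snap.py top t12 310 135 65 60 10
```

```text
[ 0.5997 -0.2506  0.2265] [ 0.471 -3.103 -0.004] [ 0.3  0.4 -0.8] 0.0149
[ 0.6001 -0.2498  0.2268] [ 0.474 -3.104 -0.004] [-0.1  1.4 -0.3] 0.0148
```

View pics/w12.png

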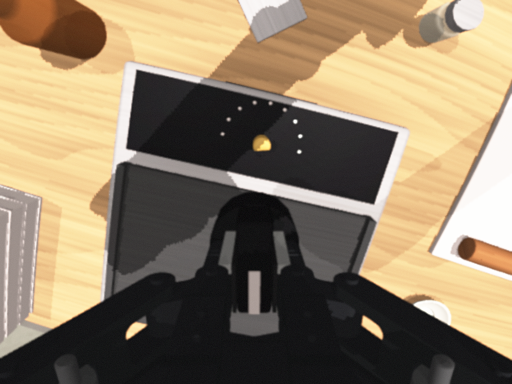

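Emit:
{"name": "step_arm", "arguments": {"steps": [[0, -2, -30, 0, 0, 0, 0], [0, 0, -30, 0, 0, 0, 0], [0, 0, 0, 0, 0, 0, 0], [0, 0, 0, 0, 0, 0, 0]]}}

```text
t: 17.8
ee_pos: [0.6005, -0.252, 0.1683]
ee_rot: [0.475, -3.105, -0.002]
ft_force: [1.0, 0.0, -0.5]
grip_width: 0.0148
```

```bash
python3 snap.py wrist w13 ; python3 - <<'E'
from h import *
im=cv2.imread('pics/w12_full.png');a=im[120:170,230:295]
im=cv2.imread('pics/w13_full.png');
g=cv2.cvtColor(im,cv2.COLOR_BGR2HSV); m=(g[...,1]>120)&(g[...,0]<32)&(g[...,0]>8); m[:, :200]=0; m[:,320:]=0;m[:90]=0;m[190:]=0
v,u=np.nonzero(m);print(u.mean(),v.mean(),u.min(),u.max(),v.min(),v.max())
cu,cv_=int(u.mean()),int(v.mean());b=im[cv_-20:cv_+20,cu-20:cu+20]; print(cu,cv_)
cv2.imwrite('pics/w13c.png',cv2.resize(b,None,fx=15,fy=15,interpolation=cv2.INTER_CUBIC))
crop(im,0,0,512,384,1,'pics/x.png')
E
```

```text
[ 0.6013 -0.2529  0.1696] [-0.474  3.104 -0.   ] [ 0.3  0.4 -0.5] 0.0148
264.0987951807229 148.09638554216866 253 301 90 159
264 148
```

View pics/w13c.png

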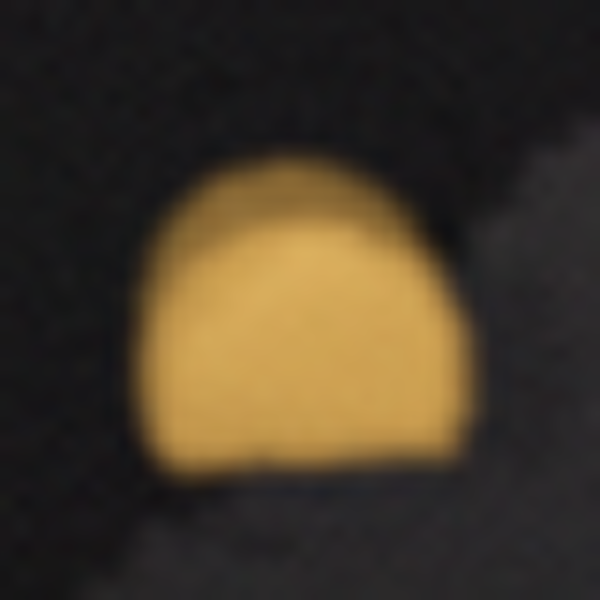

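View pics/w13.png

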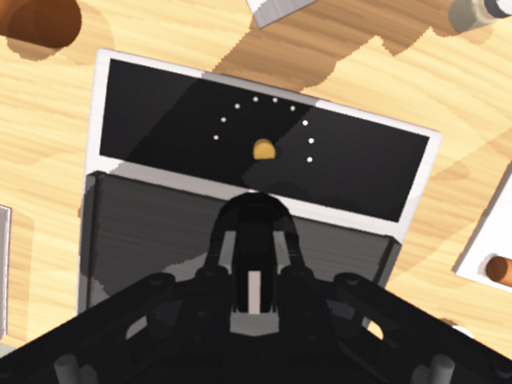

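```bash
python3 - <<'E'
from h import *
import pickle
p,d=pickle.load(open('w13.pkl','rb'))
f=lambda u,v:(244+(u+.5)/15-.5,128+(v+.5)/15-.5)
X=onz(p,[f(170,477),f(460,463),f(138,375),f(470,355)],.109)
print(X.round(4)); e=X[1]-X[0]; n=np.array([-e[1],e[0],0]); n/=np.linalg.norm(n); n*=np.sign(n[0]); print('chord',np.linalg.norm(e),'ang',np.arctan2(n[1],n[0]),'width',np.linalg.norm(X[3]-X[2]))
print('axis from flat',(X[0]+X[1])/2-.004*n, 'from sides',(X[2]+X[3])/2)
print('tool ang', [2*np.arctan2(abs(a),b) for a,b in [(.474,3.104)]])
C=cloud(p,d); print(C[150:157,258:271:3,2].round(4))
# marker dots on ledge and wrist tilt
print(p['origin'],p['attitude'])
# image: hsv contour w/ subpixel
im=cv2.imread('pics/w13_full.png')[128:168,244:284]; big=cv2.resize(im,None,fx=15,fy=15,interpolation=cv2.INTER_CUBIC)
m=(big[...,2].astype(int)-big[...,0]>55).astype(np.uint8)
c=max(cv2.findContours(m,0,cv2.CHAIN_APPROX_NONE)[0],key=cv2.contourArea)[:,0]
b=c[(c[:,1]>430)&(c[:,0]>190)&(c[:,0]<440)]; l=np.polyfit(b[:,0],b[:,1],1);print('fit',l)
Y=onz(p,[f(190,np.polyval(l,190)),f(440,np.polyval(l,440))],.109); e=Y[1]-Y[0];print('ang fit',np.arctan2(e[0],-e[1])if -e[1]>0 else np.arctan2(-e[0],e[1]))
E
```

```text
[[ 0.5709 -0.2608  0.109 ]
 [ 0.5659 -0.2473  0.109 ]
 [ 0.5665 -0.2638  0.109 ]
 [ 0.5607 -0.2485  0.109 ]]
chord 0.014387222298278714 ang 0.3531790170793565 width 0.01638348919299207
axis from flat [ 0.56465531 -0.25539941  0.109     ] from sides [ 0.56360062 -0.25614242  0.109     ]
tool ang [np.float64(0.30307105480611424)]
[[0.1084 0.1109 0.1107 0.109  0.1099]
 [0.1084 0.112  0.1099 0.11   0.1099]
 [0.1097 0.1094 0.109  0.1094 0.1109]
 [0.1092 0.1114 0.1093 0.1106 0.1098]
 [0.1099 0.1096 0.1101 0.1095 0.1104]
 [0.1097 0.11   0.1102 0.11   0.1105]
 [0.1089 0.1089 0.1101 0.1099 0.1107]]
[ 0.53491457 -0.27307222  0.33423859] [1.75190864 2.38546441 0.33471903]
fit [-6.32226972e-02  4.83276595e+02]
ang fit 0.3682181438170227
```

```bash
python3 snap.py scene s13 180 225 50 50 12; python3 - <<'E'
from h import *
import pickle
from cell import imaging
t=imaging.camera_params('top');s=imaging.camera_params('scene')
for n in ('w12','w13'):
    p,d=pickle.load(open(n+'.pkl','rb'));print(n,proj(p,[.564,-.2555,.11]))
print(proj(t,[[.564,-.2555,.11],[.560,-.2536,.11]]),proj(s,[[.564,-.2555,.11],[.560,-.2536,.11]]))
im=cv2.imread('pics/w12_full.png');b=im[124:164,242:282]
cv2.imwrite('pics/w12c.png',cv2.resize(b,None,fx=15,fy=15,interpolation=cv2.INTER_CUBIC))
E
```

```text
[ 0.6016 -0.2535  0.1702] [-4.730e-01  3.103e+00 -2.000e-03] [ 1.  -0.2 -0.1] 0.0145
w12 [[261.82271917 145.5250198 ]]
w13 [[264.50487133 152.83350849]]
[[341.59680782 169.88098577]
 [341.00319426 171.24928698]] [[203.74901335 257.58421893]
 [203.0279652  256.28206809]]
```

View pics/s13.png

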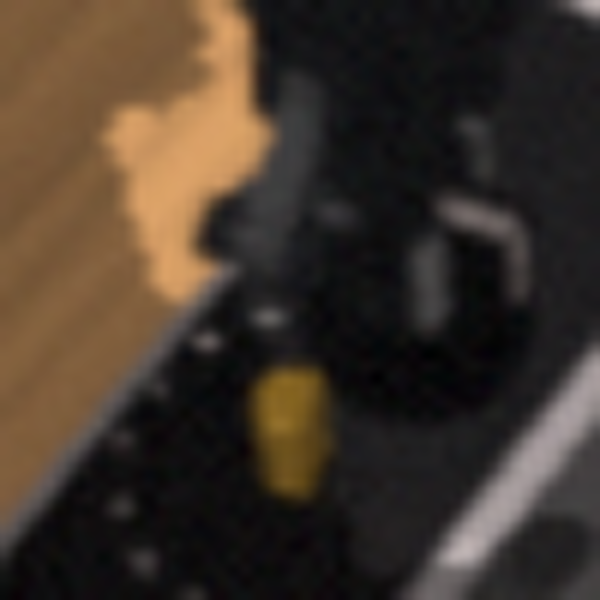

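View pics/t12.png

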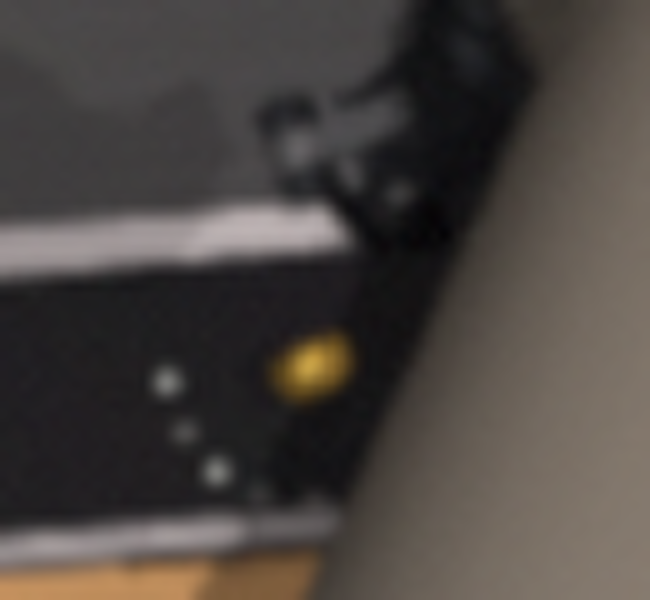

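View pics/w12c.png

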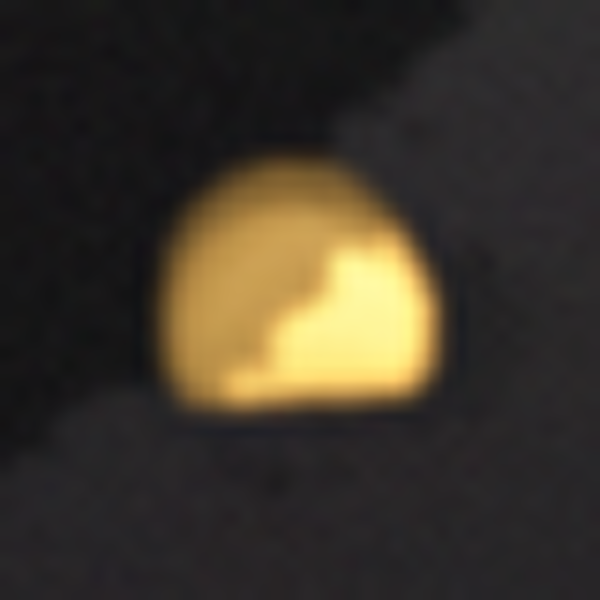

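Emit:
{"name": "step_arm", "arguments": {"steps": [[-19, -2, 0, 0, 0, 0.057, 0], [-18, 0, 0, 0, 0, 0, 0], [0, 0, -20, 0, 0, 0, 0], [0, 0, -15, 0, 0, 0, 0], [0, 0, 0, 0, 0, 0, 0]]}}

```text
t: 18.4
ee_pos: [0.5627, -0.2546, 0.1321]
ee_rot: [0.56, -3.089, -0.003]
ft_force: [-0.7, 0.1, -1.6]
grip_width: 0.0147
```

Emit:
{"name": "step_arm", "arguments": {"steps": [[0, 0, 0, 0, 0, 0, 0], [0, 0, 0, 0, 0, 0, 0], [0, 0, 0, 0, 0, 0, 0], [0, 0, 0, 0, 0, 0, 0]]}}

```text
t: 18.8
ee_pos: [0.5638, -0.2559, 0.1339]
ee_rot: [-0.56, 3.091, -0.001]
ft_force: [-0.2, -1.1, 0.4]
grip_width: 0.0148
```

```bash
python3 snap.py wrist w14;python3 snap.py scene s14 170 215 65 50 12; 
```

```text
[ 0.5636 -0.2559  0.1337] [-0.56   3.091 -0.   ] [-1.   0.  -1.7] 0.0151
[ 0.5635 -0.2558  0.1336] [-0.56   3.091 -0.   ] [-0.2 -1.2 -0.3] 0.0146
```

View pics/s14.png

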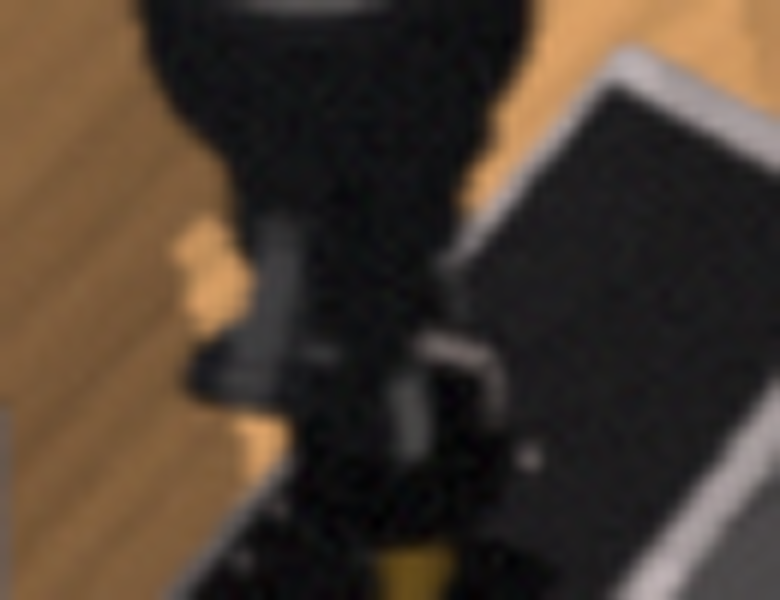

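View pics/w14.png

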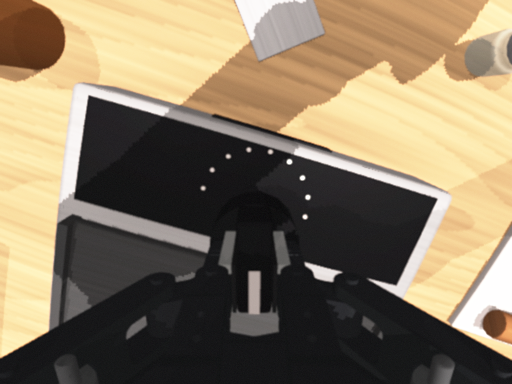

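Emit:
{"name": "step_arm", "arguments": {"steps": [[0.5, 0, -10, 0, 0, 0, 0], [0, 0, -8, 0, 0, 0, 0], [0, 0, 0, 0, 0, 0, 0]], "newtons": 80}}

```text
t: 19.2
ee_pos: [0.5625, -0.255, 0.1133]
ee_rot: [0.559, -3.088, -0.003]
ft_force: [-1.1, 0.1, -1.5]
grip_width: 0.0142
```

Emit:
{"name": "step_arm", "arguments": {"steps": [[0, 0, -4, 0, 0, 0, 0], [0, 0, 0, 0, 0, 0, 0]]}}

```text
t: 19.4
ee_pos: [0.5635, -0.2556, 0.1107]
ee_rot: [0.56, -3.09, -0.001]
ft_force: [0.1, 1.0, -1.2]
grip_width: 0.0141
```

Emit:
{"name": "step_arm", "arguments": {"steps": [[0, 0, -2, 0, 0, 0, 0], [0, 0, 0, 0, 0, 0, 0]]}}

```text
t: 19.6
ee_pos: [0.5638, -0.2558, 0.1093]
ee_rot: [0.56, -3.091, -0.0]
ft_force: [-0.7, -0.9, -0.3]
grip_width: 0.0145
```

Emit:
{"name": "step_arm", "arguments": {"steps": [[0, 0, -2, 0, 0, 0, 0], [0, 0, 0, 0, 0, 0, 0]]}}

```text
t: 19.8
ee_pos: [0.5637, -0.2557, 0.1072]
ee_rot: [0.56, -3.091, -0.0]
ft_force: [-0.7, -0.8, -1.1]
grip_width: 0.0145
```

Emit:
{"name": "step_arm", "arguments": {"steps": [[0, 0, -2, 0, 0, 0, 0], [0, 0, 0, 0, 0, 0, 0]]}}

```text
t: 20.0
ee_pos: [0.5637, -0.2556, 0.1051]
ee_rot: [0.56, -3.091, -0.001]
ft_force: [0.1, -0.0, -1.0]
grip_width: 0.0143
```

Emit:
{"name": "step_arm", "arguments": {"steps": [[0, 0, -3, 0, 0, 0, 0], [0, 0, -3, 0, 0, 0, 0], [0, 0, 0, 0, 0, 0, 0]]}}

```text
t: 20.3
ee_pos: [0.5634, -0.2555, 0.0987]
ee_rot: [0.56, -3.09, -0.001]
ft_force: [-1.2, -0.2, -1.4]
grip_width: 0.0142
```

Emit:
{"name": "step_arm", "arguments": {"steps": [[0, 0, -3, 0, 0, 0, 0], [0, 0, -3, 0, 0, 0, 0], [0, 0, 0, 0, 0, 0, 0]]}}

```text
t: 20.6
ee_pos: [0.5634, -0.2555, 0.0928]
ee_rot: [0.56, -3.09, -0.001]
ft_force: [-0.2, 0.1, -0.5]
grip_width: 0.0144
```

Emit:
{"name": "step_arm", "arguments": {"steps": [[0, 0, -3, 0, 0, 0, 0], [0, 0, 0, 0, 0, 0, 0], [0, 0, 0, 0, 0, 0, 0]]}}

```text
t: 20.9
ee_pos: [0.5638, -0.2557, 0.0903]
ee_rot: [0.56, -3.091, -0.0]
ft_force: [-0.1, 0.6, -1.3]
grip_width: 0.0143
```

Emit:
{"name": "step_arm", "arguments": {"steps": [[0, 0, -2, 0, 0, 0, 0], [0, 0, 0, 0, 0, 0, 0], [0, 0, 0, 0, 0, 0, 0]]}}

```text
t: 21.2
ee_pos: [0.564, -0.2558, 0.089]
ee_rot: [-0.56, 3.091, 0.0]
ft_force: [-1.5, 1.5, 4.6]
grip_width: 0.0147
```

```bash
python3 snap.py wrist w15;python3 snap.py scene s15 170 225 65 50 12; 
```

```text
[ 0.564  -0.2558  0.0889] [-0.56   3.091  0.   ] [-1.5  0.1  5.1] 0.0142
[ 0.564  -0.2559  0.0888] [-0.56   3.091  0.   ] [-1.4  0.3  5.7] 0.0145
```

View pics/s15.png

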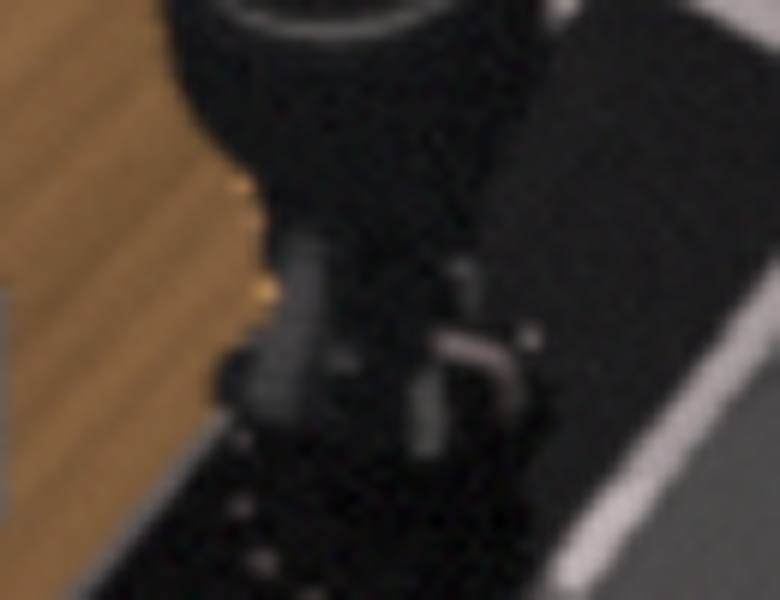

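View pics/w15.png

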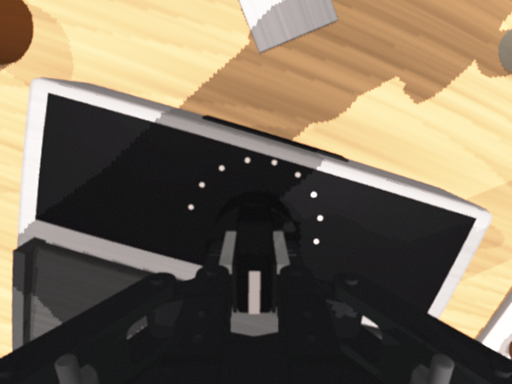

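Emit:
{"name": "step_arm", "arguments": {"steps": [[0, 0, -2, 0, 0, 0, 0], [0, 0, -2, 0, 0, 0, 0], [0, 0, 0, 0, 0, 0, 0]], "newtons": 100}}

```text
t: 21.6
ee_pos: [0.564, -0.2558, 0.085]
ee_rot: [-0.56, 3.091, 0.0]
ft_force: [-2.3, 2.1, 8.4]
grip_width: 0.0139
```

Emit:
{"name": "step_arm", "arguments": {"steps": [[0, 0, -2, 0, 0, 0, 0], [0, 0, 0, 0, 0, 0, 0], [0, 0, 0, 0, 0, 0, 0]]}}

```text
t: 21.9
ee_pos: [0.564, -0.2559, 0.0835]
ee_rot: [-0.559, 3.091, 0.001]
ft_force: [-3.2, 1.3, 9.0]
grip_width: 0.014
```

Emit:
{"name": "step_arm", "arguments": {"steps": [[0, 0, -1, 0, 0, 0, 0], [0, 0, 0, 0, 0, 0, 0], [0, 0, 0, 0, 0, 0, 0], [0, 0, 0, 0, 0, 0, 0]]}}

```text
t: 22.3
ee_pos: [0.5641, -0.2559, 0.0827]
ee_rot: [-0.56, 3.091, 0.001]
ft_force: [-3.1, 1.9, 10.7]
grip_width: 0.014
```

```bash
python3 snap.py wrist w16;python3 snap.py scene s16 ; python3 snap.py top t16; python3 - <<'E'
from h import *
import pickle
p,d=pickle.load(open('w16.pkl','rb')); C=cloud(p,d)
q=C[250:300,248:262].reshape(-1,3);q=q[abs(q[:,2]-.13)<.02];print('knob top z',np.median(q[:,2]),len(q),np.linalg.lstsq(np.c_[q[:,:2],np.ones(len(q))],q[:,2],rcond=None)[0])
f=[C[v,254] for v in (222,311)];print(f,(f[0]+f[1])/2)
E
```

```text
[ 0.564  -0.2559  0.0827] [-5.590e-01  3.091e+00  1.000e-03] [-3.9  2.4 10.8] 0.0143
[ 0.564  -0.2559  0.0827] [-5.600e-01  3.091e+00  1.000e-03] [-2.8  1.3 10.3] 0.014
[ 0.564  -0.2559  0.0827] [-5.590e-01  3.091e+00  1.000e-03] [-3.3  2.1 10.3] 0.014
knob top z 0.12947492575772063 695 [ 0.02901938 -0.01487875  0.10926086]
[array([ 0.54351776, -0.26382699,  0.12811862]), array([ 0.58368011, -0.24876347,  0.1303236 ])] [ 0.56359893 -0.25629523  0.12922111]
```

View pics/s16.png

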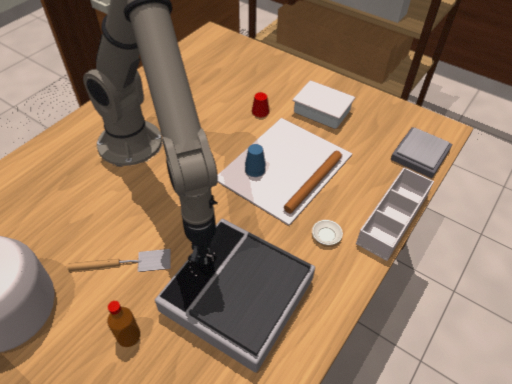

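View pics/t16.png

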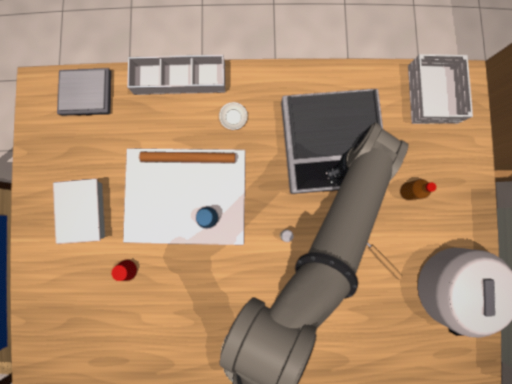

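```bash
python3 - <<'E'
from cell import job
print(job.close_job())
E
```

```text
the job is handed in; nothing more can be done
None
```

The job is handed in at about 22 s of the 64 s allowed, with the gripper still holding the knob pressed on the spindle. No verdict was reported.

- **Cup:** I lifted it straight off, lowered it over its twin until it touched at the expected height, and let go. The pictures after release show it upright on the twin; I did not measure its exact offset.
- **Knob:** I turned it about 0.06 rad to the spindle's flat, which I measured at about 0.36 rad. It slid on with no measurable resistance, and the force first rose at the expected fully-on height.
- **Last checks:**
  - The underside is at about 0.082 m, and both height and force put the spindle about 7 mm in.
  - The push is 10 to 11 N and the tilt about 0.03 rad.
  - The measured centre agrees with the spindle axis to about 1 mm.
  - The bystanders I could see in the last pictures look unmoved, judged by eye.

**What disagreed or failed:**
- **First knob grasp:** the fingers closed on nothing above the bar. The wrist depth shows the real fingertips about 28 mm behind the reported TCP. I regrasped lower after measuring this, and nothing was disturbed.
- **Cup position:** the cup's centre was about 4 mm from the spindle axis. I aimed the knob from fresh views of the spindle itself.

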